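# Make up the rolling kit and the filling kit for the dumpling table

### The job

Make up the tool kits for two dumpling makers from the things lying in the middle of the table: the rolling pin, the round wrapper cutter and the flour shaker go on the rectangular sheet pan, the filling spatula and the water cup go on the round bamboo tray. Lay each one flat (cutter, shaker and cup upright, the right way up) on the floor of its tray, not on the rim and not touching one another, and set things down rather than dropping them. Leave the lidded tub, the black basin and the glass jar where they stand.

Things in the scene. Friction and masses are not known exactly. Their poses are not given: they have to be found in the camera images.
- sheet_pan: Rectangular aluminium sheet pan, fixed on the table: 290 x 215 mm over its rolled rim, rim top 25 mm above the table, flat floor 262 x 187 mm inside. Origin: centre of its underside; the floor is 3 mm above it. x runs along its long side (roughly away from the robot), z up.
- round_tray: Round bamboo tray, fixed on the table: 246 mm across outside, rim top 25 mm above the table, flat floor 228 mm across inside. Origin: centre of its underside; the floor is 5 mm above it. z up.
- rolling_pin: Plain wooden rolling pin, a straight rod 180 mm long and 26 mm thick, lying on the table, 90 g. Its side has eight hardly visible flats, so it does not roll by itself. Origin: middle of its length, on its axis (13 mm above what it lies on); x runs along the rod.
- cutter: Steel wrapper cutter, 120 g: an open ring 80 mm across and 30 mm high, cutting edge down, with an arched handle over it. The handle's grip is a level steel bar, 14 mm thick and 56 mm long, centred over the ring along the cutter's x, its axis 58 mm above the ring's lower edge (clear space of 20 mm between bar and ring). Origin: centre of the ring's lower edge; z up.
- shaker: Steel flour shaker, a closed can 58 mm across and 95 mm high overall with a low perforated dome (straight side up to 78 mm), standing upright, 160 g. Origin: centre of its underside; z up.
- water_cup: Small white ceramic cup without handle, open at the top and empty, 62 mm across (outside) and 45 mm high, wall 4 mm, standing upright, 140 g. Origin: centre of its underside; z up.
- spatula: Filling spatula lying flat, 180 mm long, 70 g. Origin: middle of its length, at its underside; x runs from handle to blade tip, z up. Wooden handle from x = -90 to 2 mm, 18 mm wide and 14 mm high; flat steel blade from x = 6 to 90 mm, 26 mm wide and 4 mm thick. It balances near x = 0 (within 15 mm).
- tub: Bystander: white ribbed plastic tub with a clear lid, 142 mm across, 71 mm high, loose, on the far side of the table. Origin: centre of its underside.
- basin: Bystander: empty black plastic basin, 156 mm across, 53 mm high, loose, on the far side of the table. Origin: centre of its underside.
- jar: Bystander: amber glass jar with a steel cap, 68 mm across, 90 mm high, loose, on the far side of the table. Origin: centre of its underside.

How it is judged:
By the outcome, as a careful person would: the job done as asked, in the order asked, and still so for the second after the job is handed in, with the robot touching nothing.
It also fails if it takes over 128 s, if anything falls off the work surface, if the arm or the gripper's body presses on something with over 40 N, if the wrist force passes 120 N, or if a joint passes its speed limit or range.

### The arm

A 6-joint arm with a two-finger parallel gripper is mounted at the origin on the work surface. World frame = base frame: x ahead of the robot, y to its left, z up, the work surface at z = 0. Lengths are in m, angles in rad, forces in N, time in s.
With the tool pointing down it reaches from about 0.375 to 0.9 m from the base axis. Payload 3.1 kg.
Tool frame: the origin (TCP) lies where the fingers leave the gripper's body, on its centre line; the fingertips stand 73 mm ahead of it and the grasp point (between the pads) lies 54 mm ahead of it; z points along the fingers, y is the line along which they close (so a half turn about z gives the same grasp; the last joint's range is limited). The gripper opens to 85 mm and grips with 20 to 120 N. Pads are 22 mm wide; open, the fingers measure 114 mm over their backs; the gripper's body (76 mm by 85 mm) begins 54 mm behind the grasp point. The pads swing forward as they close: fully open they stand 13 mm farther back than shut.
Start: joints at [0.971, 0.527, 1.433, -0, 1.181, -0.178], TCP at [0.256, 0.57, 0.304] pointing down, gripper open.
Joint ranges: [-3.08, 3.08], [-0.75, 2.2], [0.22, 2.44], [-1.43, 4.57], [0, 2.65], [-2.85, 2.85]. Speed limits (rad/s): [2.79, 2.79, 3.14, 3.14, 3.14, 3.14].

### API

Orientations are given as a unit quaternion [x, y, z, w].
In Python, from station import manip gives the robot as it stands.
- The arm moves only by the shell command python3 -m crank 'ROWS' [FORCE]. ROWS is JSON, a list of rows, each an object with "dp": the shift along the tool's x, y, z normalised to -1 to 1, where 1 is 50 cm, a list of three; "delta_rot": the turn, a rotation vector about the tool's x, y, z normalised to -1 to 1, where 1 is 2 pi rad, a list of three; "fingers": the opening, from -1 (shut) to 1 (fully open). A call has 1 to 12 rows; each row shifts and turns the commanded pose from where the row before left it, along the tool's axes as they then stand; what a row does not reach is not made up. A row lasts 1/12 s, in which the tool goes at most 41.7 mm and 7.16 degrees, less where a joint would pass 70% of its speed; a pose out of reach is approached as far as the arm can. A call with a number of a shift or a turn outside -1 to 1 is refused whole. A call with a gripper value outside its range is refused whole. The fingers move at their own pace and stop on an object; FORCE is the grip in N (left out, the last holds). Time passes only in rows, so rows that do not move let the fingers close. It gives the time, the measured TCP pose, the force, the opening and the grip force at its end, in the units of the state.
- manip.sense(): the state, without advancing time (a new reading comes with each control period).
- manip.snapshot(name): name is "side" or "top"; returns (picture, depth): 420x560x3 uint8, red, green, blue; 420x560 float32, m along the optical axis (not along the pixel's ray), 0 where there is no reading.
- manip.camera_model(name): a dict with "fx", "fy", "cx", "cy" (pixels), "k1" (the pictures are not rectified: a ray, as slopes to the right and down, at radius r is drawn at 1 + k1 r^2 times it, then the intrinsics apply), "origin" and "attitude" of the camera in the world. Camera axes: x right, y up, looking along -z (the intrinsics and any distortion apply to the point x, -y, -z); pixel columns grow to the right and rows downward; lengths in m; the calibration is good to about 2 mm. A picture is of the moment at which its call begins. camera_model takes no time and is no camera call.
- manip.sign_off(): hands the job in; it is judged then, once.
The state is a dict: "t": time; "q": joint angles; "qd": joint speeds; "tau": joint torques, N m; "tcp_pos": TCP position; "tool_rot": TCP orientation; "force": force on the tool from outside, world axes, zero at the start; "ft_torque": the same for the moment, N m; "finger_gap": opening from 0.0 (shut) to 1.0 (fully open); "gripper_force": force on a finger pad.
Only numpy, scipy, OpenCV 4.12 (cv2) and the standard library are available. Lean on these libraries where they do the work, as an engineer would, in place of code of your own. Each camera call takes 0.05 s, during which the arm holds its last target. There are 200 camera calls.

## Working session

There is one attempt and no reset: what is moved stays moved. The work goes in short steps, Python scripts to look and compute and a shell command to move; the robot and the scene stay as the last step left them, time stands still between calls to the robot, and variables do not carry over. Pictures are saved under pics/ and viewed, at most 14 in all, crops included, and the job is handed in when it is done.

```bash
ls; mkdir -p pics; cat > h.py <<'E'
import numpy as np, cv2
from scipy.spatial.transform import Rotation as R
from station import manip
def snap(name,fn):
    p,d=manip.snapshot(name); cv2.imwrite('pics/'+fn+'.png',p[:,:,::-1]); np.save('pics/'+fn+'.npy',d); return p,d
def world(name,d,uv):
    m=manip.camera_model(name); uv=np.atleast_2d(np.array(uv,float))
    a=np.stack([(uv[:,0]-m['cx'])/m['fx'],(uv[:,1]-m['cy'])/m['fy']],1); s=a.copy()
    for _ in range(10): s=a/(1+m['k1']*(s**2).sum(1,keepdims=True))
    z=d[uv[:,1].astype(int),uv[:,0].astype(int)]
    c=np.stack([s[:,0]*z,-s[:,1]*z,-z],1)
    A=np.array(m['attitude']); r=R.from_quat(A) if A.size==4 else R.from_matrix(A)
    return r.apply(c)+np.array(m['origin'])
E
python3 - <<'E'
from h import *
for n in('top','side'):
    p,d=snap(n,n+'0'); print(manip.camera_model(n))
print(manip.sense())
E
```

```text
pics
{'fx': 514.0024157681831, 'fy': 514.0024157681831, 'cx': 284.2314230495936, 'cy': 207.52123463522162, 'k1': -0.08889093158664443, 'origin': array([0.42365567, 0.00314898, 1.12639817]), 'attitude': array([ 0.06631197, -0.06704031, -0.70008828,  0.70780274])}
{'fx': 497.023743347218, 'fy': 497.023743347218, 'cx': 277.9342934703397, 'cy': 216.0965484746098, 'k1': -0.07964042775706857, 'origin': array([ 0.30407023, -0.83792313,  0.96261144]), 'attitude': array([ 0.36610993, -0.05988199, -0.16919449,  0.9130996 ])}
{'t': 0.1, 'q': array([ 9.70508466e-01,  5.28357933e-01,  1.43378153e+00, -2.17252940e-05,
        1.18137322e+00, -1.78473869e-01]), 'qd': array([ 0.00107042, -0.00109906, -0.00342488,  0.0004352 , -0.00192692,
       -0.00227031]), 'tau': array([-2.12857449e-04, -4.43303955e+01, -1.78585446e+01, -2.05786282e-04,
        3.95838171e-03,  9.02060890e-06]), 'tcp_pos': array([0.25555946, 0.56981351, 0.30303836]), 'tool_rot': array([ 2.09342745e-01,  9.77841855e-01, -8.91967853e-04, -3.55144200e-04]), 'force': array([ 0.26566885, -0.70063566,  0.07730399]), 'ft_torque': array([-0.01169688, -0.00988216,  0.01076848]), 'gripper_force': 0.0, 'finger_gap': 1.0034426248398898}
```

View pics/top0.png

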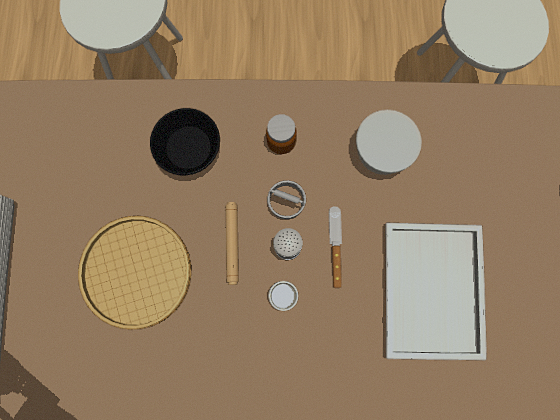

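View pics/side0.png

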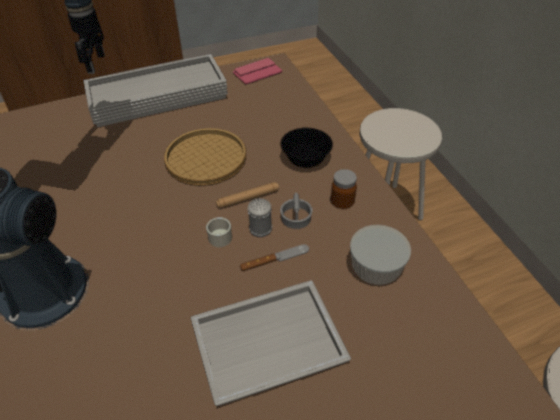

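The top view (up = +x, left = +y) shows the pin at (232,243), cutter (287,200), shaker (288,243), cup (283,296), spatula from handle (337,287) to blade tip (335,207), bamboo tray (135,272) and pan (435,291). Next I'll measure them with depth.

```bash
python3 - <<'E'
from h import *
d=np.load('pics/top0.npy')
vv,uu=np.mgrid[0:420,0:560]
W=world('top',d,np.stack([uu.ravel(),vv.ravel()],1)).reshape(420,560,3); W[d==0]=np.nan
def roi(n,u0,u1,v0,v1,zmin,zmax=1):
    w=W[v0:v1,u0:u1].reshape(-1,3); w=w[(w[:,2]>zmin)&(w[:,2]<zmax)]
    c,s,a=cv2.minAreaRect((w[:,:2]*1000).astype(np.float32))
    print(n,len(w),'rectc',np.round(c,1),'size',np.round(s,1),'ang',round(a,1),'z',np.round(np.percentile(w[:,2],[2,50,98])*1000,1))
    return w
print('table',np.nanmedian(W[340:400,200:350,2]), np.nanmedian(W[180:200,225:250,2]), np.nanmedian(W[220:300,305:320,2]))
roi('pin',218,248,195,295,.012)
roi('cutter',262,312,176,224,.018,.04); roi('bar',262,312,176,224,.050,.075)
roi('shaker',268,308,225,263,.05); roi('shakertop',268,308,225,263,.085)
roi('cup',264,304,278,316,.035)
roi('handle',325,350,240,295,.008); roi('blade',325,350,200,240,.0025,.008);roi('spat',325,350,200,295,.0025)
roi('tray',70,200,205,340,.017);roi('pan',375,495,215,370,.017)
roi('panf',395,475,240,350,-.01,.01);roi('tub',345,430,105,185,.05);roi('jar',260,305,110,160,.07);roi('basin',145,230,100,190,.04)
E
```

```text
table 0.00029685742935314785 -6.9111995222304046e-06 0.0001840302829482221
pin 997 rectc [557.1 116.1] size [179.6  26.5] ang 1.8 z [14.3 23.9 29.4]
cutter 308 rectc [653.3  -1.6] size [84.1 80.7] ang 0.6 z [19.2 31.1 36.4]
bar 194 rectc [652.   -2.4] size [73.  14.1] ang 69.3 z [55.3 63.3 68.2]
shaker 667 rectc [551.5  -4.6] size [58.3 56.4] ang 43.6 z [73.1 90.9 97.6]
shakertop 566 rectc [552.3  -4.3] size [55.4 55. ] ang 0.3 z [85.3 91.8 97.8]
cup 186 rectc [444.2   2.6] size [59.8 60.5] ang 0.7 z [38.1 45.9 51.1]
handle 381 rectc [ 513.9 -111.9] size [100.2  18.4] ang 1.5 z [ 8.7 13.5 18. ]
blade 354 rectc [ 610.5 -113.8] size [83.5 53.5] ang 0.7 z [2.6 4.6 7.5]
spat 909 rectc [ 550.7 -113.9] size [ 53.5 203.6] ang 89.9 z [ 2.6  6.3 17.2]
tray 1550 rectc [491.8 327.3] size [244.2 242.7] ang 87.9 z [18.3 24.1 28.7]
pan 3070 rectc [ 457.8 -323. ] size [217.9 290.9] ang 89.1 z [18.9 25.  29.2]
panf 8750 rectc [ 451.2 -327.8] size [179.1 239.8] ang 89.0 z [-0.8  3.4  7.8]
tub 3217 rectc [ 775.6 -221.4] size [140.3 140.5] ang 16.2 z [66.3 71.1 75.4]
jar 640 rectc [795.2  12.2] size [58.9 58.9] ang 37.4 z [77.7 89.8 93.8]
basin 1042 rectc [775.4 223.7] size [152.8 154. ] ang 66.1 z [40.5 50.  56.2]
```

```bash
python3 - <<'E'
import cv2
p=cv2.imread('pics/top0.png')[170:320,210:360]
cv2.imwrite('pics/crop0.png',cv2.resize(p,(600,600),interpolation=cv2.INTER_CUBIC))
E
```

```text
(no output)
```

View pics/crop0.png

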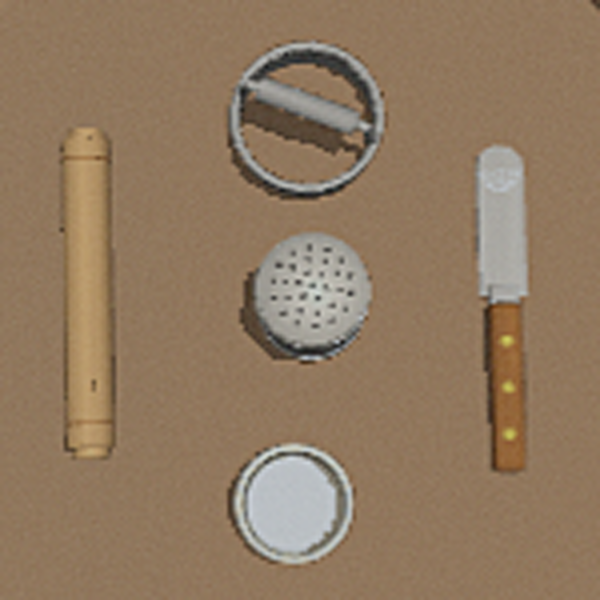

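The sizes and heights match the given ones. Next is a move calculator, then the first move, toward the pin.

```bash
cat > go.py <<'E'
import sys
from h import *
# usage: go.py x y z psi(deg of tool y) [mm] -> turn (units) first, then shift in the axes AFTER the turn (units)
x,y,z,psi=map(float,sys.argv[1:5]); s=manip.sense()
r=R.from_quat(s['tool_rot']); m=r.as_matrix(); cur=np.degrees(np.arctan2(m[1,1],m[0,1]))
dps=(psi-cur+180)%360-180; p=np.radians(psi)
A=np.array([[-np.sin(p),np.cos(p),0],[np.cos(p),np.sin(p),0],[0,0,-1]]).T
A[:,0]=np.cross(A[:,1],A[:,2])
w=np.array([x,y,z])/1000-s['tcp_pos']
print('t',round(s['t'],2),'tcp',np.round(s['tcp_pos']*1000,1),'psi',round(cur,2),'tilt',np.round(np.degrees(np.arccos(-m[2,2])),2))
print('turn z',round(-dps/360,4),'rows>=',round(abs(dps)/7.16,1),'| shift after turn',np.round(A.T@w/.5,4),'| shift before turn',np.round(m.T@w/.5,4),'| gap',round(s['finger_gap'],3),'grip',round(float(np.max(s['gripper_force'])),1),'F',np.round(s['force'],1))
E
python3 go.py 557 116 200 91.8
python3 - <<'E'
from h import *
d=np.load('pics/top0.npy')
print(world('top',d,[(335,208),(337,285),(335,224),(336,262),(232,204),(232,282)]).round(4))
E
```

```text
t 0.1 tcp [255.6 569.8 303. ] psi 65.83 tilt 0.11
turn z -0.0721 rows>= 3.6 | shift after turn [-0.5741 -0.9261  0.2061] | shift before turn [-0.9217 -0.5809  0.2069] | gap 1.003 grip 0.0 F [ 0.3 -0.7  0.1]
[[ 0.6375 -0.1094  0.0084]
 [ 0.4681 -0.1119  0.0153]
 [ 0.6027 -0.1097  0.0021]
 [ 0.5175 -0.1101  0.0145]
 [ 0.6399  0.117   0.0294]
 [ 0.4718  0.113   0.0202]]
```

```bash
python3 -m crank '[{"dp":[0,0,0],"delta_rot":[0,0,-0.018],"fingers":1},{"dp":[0,0,0],"delta_rot":[0,0,-0.018],"fingers":1},{"dp":[0,0,0],"delta_rot":[0,0,-0.018],"fingers":1},{"dp":[0,0,0],"delta_rot":[0,0,-0.018],"fingers":1},{"dp":[-0.036,-0.058,0],"delta_rot":[0,0,0],"fingers":1},{"dp":[-0.036,-0.058,0],"delta_rot":[0,0,0],"fingers":1},{"dp":[-0.036,-0.058,0],"delta_rot":[0,0,0],"fingers":1},{"dp":[-0.036,-0.058,0],"delta_rot":[0,0,0],"fingers":1},{"dp":[-0.036,-0.058,0],"delta_rot":[0,0,0],"fingers":1},{"dp":[-0.036,-0.058,0],"delta_rot":[0,0,0],"fingers":1},{"dp":[-0.036,-0.058,0],"delta_rot":[0,0,0],"fingers":1},{"dp":[-0.036,-0.058,0],"delta_rot":[0,0,0],"fingers":1}]'
python3 go.py 557 116 160 91.8
```

```text
t: 1.1
tcp_pos: [0.4073, 0.3412, 0.3036]
tool_rot: [-0.015, 1.0, -0.0, -0.0]
force: [-0.0, 0.9, 0.7]
finger_gap: 0.997
gripper_force: 0.0
t 1.1 tcp [407.3 341.2 303.6] psi 91.77 tilt 0.05
turn z -0.0001 rows>= 0.0 | shift after turn [-0.2852 -0.4595  0.2872] | shift before turn [-0.2857 -0.4593  0.2872] | gap 0.997 grip 0.0 F [-0.   0.9  0.7]
```

```bash
python3 -m crank '[{"dp":[-0.0317,-0.051,0.0319],"delta_rot":[0,0,0],"fingers":1},{"dp":[-0.0317,-0.051,0.0319],"delta_rot":[0,0,0],"fingers":1},{"dp":[-0.0317,-0.051,0.0319],"delta_rot":[0,0,0],"fingers":1},{"dp":[-0.0317,-0.051,0.0319],"delta_rot":[0,0,0],"fingers":1},{"dp":[-0.0317,-0.051,0.0319],"delta_rot":[0,0,0],"fingers":1},{"dp":[-0.0317,-0.051,0.0319],"delta_rot":[0,0,0],"fingers":1},{"dp":[-0.0317,-0.051,0.0319],"delta_rot":[0,0,0],"fingers":1},{"dp":[-0.0317,-0.051,0.0319],"delta_rot":[0,0,0],"fingers":1},{"dp":[-0.0317,-0.051,0.0319],"delta_rot":[0,0,0],"fingers":1},{"dp":[0,0,0],"delta_rot":[0,0,0],"fingers":1},{"dp":[0,0,0],"delta_rot":[0,0,0],"fingers":1}]'
python3 go.py 557 116 79 91.8
python3 - <<'E'
from h import *
p,d=snap('side','side1'); cv2.imwrite('pics/s1c.png',cv2.resize(p[100:300,150:420,::-1],(800,593)))
E
```

```text
t: 2.02
tcp_pos: [0.5566, 0.1162, 0.159]
tool_rot: [-0.014, 1.0, 0.0, -0.001]
force: [-0.3, 0.6, 0.5]
finger_gap: 1.0
gripper_force: 0.0
t 2.02 tcp [556.6 116.2 159. ] psi 91.57 tilt 0.15
turn z -0.0006 rows>= 0.0 | shift after turn [-0.0007 -0.0004  0.1599] | shift before turn [-0.0011 -0.0004  0.1599] | gap 1.0 grip 0.0 F [-0.3  0.6  0.5]
```

View pics/s1c.png

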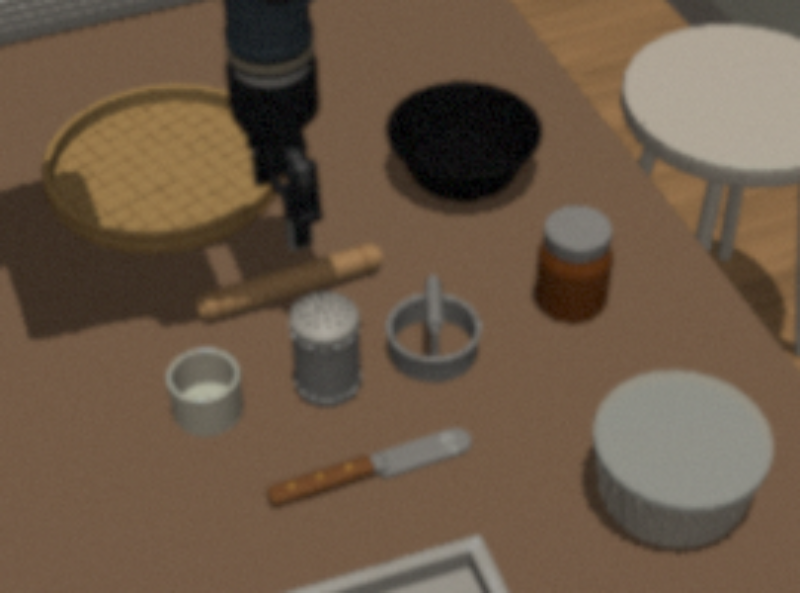

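The crop shows the near finger at about (300,210), above the middle of the pin (290,285), and the alignment looks right. I'll descend and grip.

```bash
python3 -m crank '[{"dp":[0,0,0.04],"delta_rot":[0,0,0],"fingers":1},{"dp":[0,0,0.04],"delta_rot":[0,0,0],"fingers":1},{"dp":[0,0,0.04],"delta_rot":[0,0,0],"fingers":1},{"dp":[0,0,0.02],"delta_rot":[0,0,0],"fingers":1},{"dp":[0,0,0.02],"delta_rot":[0,0,0],"fingers":1},{"dp":[0,0,0],"delta_rot":[0,0,0],"fingers":-1},{"dp":[0,0,0],"delta_rot":[0,0,0],"fingers":-1},{"dp":[0,0,0],"delta_rot":[0,0,0],"fingers":-1},{"dp":[0,0,0],"delta_rot":[0,0,0],"fingers":-1},{"dp":[0,0,0],"delta_rot":[0,0,0],"fingers":-1},{"dp":[0,0,0],"delta_rot":[0,0,0],"fingers":-1},{"dp":[0,0,0],"delta_rot":[0,0,0],"fingers":-1}]' 50
python3 go.py 458 -375 250 89.1
```

```text
t: 3.07
tcp_pos: [0.5572, 0.1177, 0.0815]
tool_rot: [-0.015, 1.0, 0.0, 0.001]
force: [-0.0, 0.3, 5.4]
finger_gap: 0.283
gripper_force: 50.1
t 3.07 tcp [557.2 117.7  81.5] psi 91.75 tilt 0.13
turn z 0.0074 rows>= 0.4 | shift after turn [ 0.1829 -0.9883 -0.337 ] | shift before turn [ 0.2276 -0.9788 -0.3375] | gap 0.283 grip 50.1 F [-0.   0.3  5.4]
```

```bash
python3 -m crank '[{"dp":[0,0,-0.03],"delta_rot":[0,0,0.0074],"fingers":-1},{"dp":[0,0,-0.06],"delta_rot":[0,0,0],"fingers":-1},{"dp":[0,0,-0.06],"delta_rot":[0,0,0],"fingers":-1},{"dp":[0,0,-0.06],"delta_rot":[0,0,0],"fingers":-1},{"dp":[0,0,-0.06],"delta_rot":[0,0,0],"fingers":-1},{"dp":[0,0,-0.06],"delta_rot":[0,0,0],"fingers":-1},{"dp":[0.008,-0.04,0],"delta_rot":[0,0,0],"fingers":-1},{"dp":[0.01,-0.055,0],"delta_rot":[0,0,0],"fingers":-1},{"dp":[0.01,-0.055,0],"delta_rot":[0,0,0],"fingers":-1},{"dp":[0.01,-0.055,0],"delta_rot":[0,0,0],"fingers":-1},{"dp":[0.01,-0.055,0],"delta_rot":[0,0,0],"fingers":-1},{"dp":[0.01,-0.055,0],"delta_rot":[0,0,0],"fingers":-1}]'
python3 go.py 458 -375 140 89.1
```

```text
t: 4.07
tcp_pos: [0.5242, -0.0404, 0.2453]
tool_rot: [0.008, 1.0, 0.0, -0.0]
force: [0.6, -0.6, -1.4]
finger_gap: 0.287
gripper_force: 49.3
t 4.07 tcp [524.2 -40.4 245.3] psi 89.1 tilt 0.03
turn z -0.0 rows>= 0.0 | shift after turn [ 0.1218 -0.6712  0.2107] | shift before turn [ 0.1217 -0.6712  0.2106] | gap 0.287 grip 49.3 F [ 0.6 -0.6 -1.4]
```

```bash
python3 -m crank '[{"dp":[0.0111,-0.061,0.01],"delta_rot":[0,0,0],"fingers":-1},{"dp":[0.0111,-0.061,0.01],"delta_rot":[0,0,0],"fingers":-1},{"dp":[0.0111,-0.061,0.02],"delta_rot":[0,0,0],"fingers":-1},{"dp":[0.0111,-0.061,0.02],"delta_rot":[0,0,0],"fingers":-1},{"dp":[0.0111,-0.061,0.02],"delta_rot":[0,0,0],"fingers":-1},{"dp":[0.0111,-0.061,0.02],"delta_rot":[0,0,0],"fingers":-1},{"dp":[0.0111,-0.061,0.02],"delta_rot":[0,0,0],"fingers":-1},{"dp":[0.0111,-0.061,0.02],"delta_rot":[0,0,0],"fingers":-1},{"dp":[0.0111,-0.061,0.02],"delta_rot":[0,0,0],"fingers":-1},{"dp":[0.0111,-0.061,0.03],"delta_rot":[0,0,0],"fingers":-1},{"dp":[0.0111,-0.061,0.02],"delta_rot":[0,0,0],"fingers":-1},{"dp":[0,0,0],"delta_rot":[0,0,0],"fingers":-1}]'
python3 go.py 458 -375 85 89.1
python3 - <<'E'
from h import *
p,d=snap('side','side2'); cv2.imwrite('pics/s2c.png',cv2.resize(p[200:420,120:400,::-1],(760,597)))
E
```

```text
t: 5.07
tcp_pos: [0.4574, -0.3797, 0.1386]
tool_rot: [0.01, 1.0, -0.002, 0.0]
force: [0.7, -0.8, -0.8]
finger_gap: 0.287
gripper_force: 49.4
t 5.07 tcp [ 457.4 -379.7  138.6] psi 88.81 tilt 0.18
turn z -0.0008 rows>= 0.0 | shift after turn [-0.0011  0.0095  0.1071] | shift before turn [-0.001   0.0098  0.1071] | gap 0.287 grip 49.4 F [ 0.7 -0.8 -0.8]
```

View pics/s2c.png

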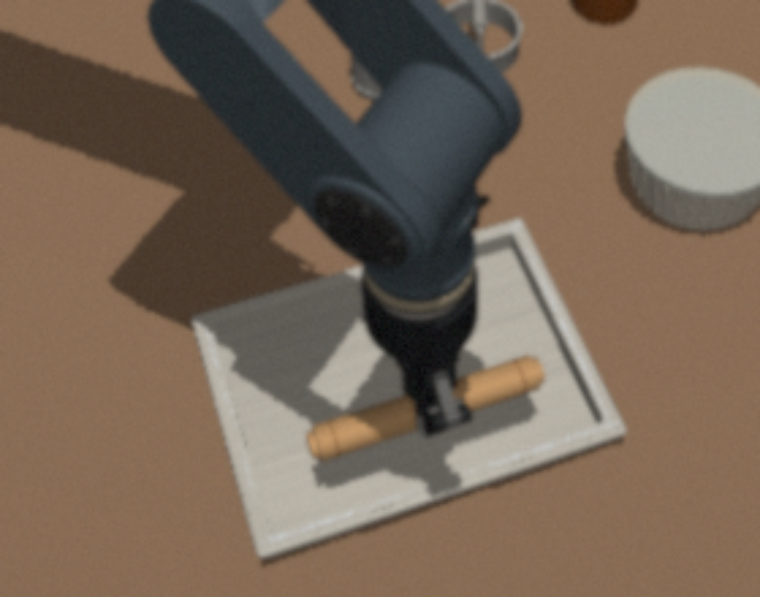

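The pin is held level and parallel over the pan, running from (325,440) to (530,372). Lowering it now, slowly at the end.

```bash
python3 -m crank '[{"dp":[0,0.0098,0.03],"delta_rot":[0,0,0],"fingers":-1},{"dp":[0,0,0.03],"delta_rot":[0,0,0],"fingers":-1},{"dp":[0,0,0.02],"delta_rot":[0,0,0],"fingers":-1},{"dp":[0,0,0.012],"delta_rot":[0,0,0],"fingers":-1},{"dp":[0,0,0.006],"delta_rot":[0,0,0],"fingers":-1},{"dp":[0,0,0.003],"delta_rot":[0,0,0],"fingers":-1},{"dp":[0,0,0],"delta_rot":[0,0,0],"fingers":-1}]'
```

```text
t: 5.7
tcp_pos: [0.4589, -0.3688, 0.09]
tool_rot: [0.008, 1.0, -0.0, 0.0]
force: [0.2, -0.4, -0.4]
finger_gap: 0.285
gripper_force: 49.4
```

```bash
python3 -m crank '[{"dp":[0,0,0.003],"delta_rot":[0,0,0],"fingers":-1},{"dp":[0,0,0.003],"delta_rot":[0,0,0],"fingers":-1},{"dp":[0,0,0.002],"delta_rot":[0,0,0],"fingers":-1},{"dp":[0,0,0],"delta_rot":[0,0,0],"fingers":-1}]'; python3 go.py 458 -375 85 89.1
```

```text
t: 6.03
tcp_pos: [0.4587, -0.3689, 0.0859]
tool_rot: [0.008, 1.0, -0.0, 0.0]
force: [0.4, -0.1, -0.9]
finger_gap: 0.285
gripper_force: 49.4
t 6.03 tcp [ 458.7 -368.9   85.9] psi 89.08 tilt 0.01
turn z -0.0 rows>= 0.0 | shift after turn [ 0.0011 -0.0121  0.0019] | shift before turn [ 0.0011 -0.0121  0.0019] | gap 0.285 grip 49.4 F [ 0.4 -0.1 -0.9]
```

```bash
python3 -m crank '[{"dp":[0,-0.01,0],"delta_rot":[0,0,0],"fingers":-1},{"dp":[0,0,0.002],"delta_rot":[0,0,0],"fingers":-1},{"dp":[0,0,0.002],"delta_rot":[0,0,0],"fingers":-1},{"dp":[0,0,0.002],"delta_rot":[0,0,0],"fingers":-1},{"dp":[0,0,0],"delta_rot":[0,0,0],"fingers":-1},{"dp":[0,0,0],"delta_rot":[0,0,0],"fingers":-1}]'
```

```text
t: 6.53
tcp_pos: [0.4589, -0.3748, 0.0845]
tool_rot: [0.008, 1.0, -0.001, 0.001]
force: [-0.8, -0.3, 8.8]
finger_gap: 0.288
gripper_force: 50.5
```

```bash
python3 -m crank '[{"dp":[0,0,0],"delta_rot":[0,0,0],"fingers":-0.2},{"dp":[0,0,0],"delta_rot":[0,0,0],"fingers":-0.2},{"dp":[0,0,0],"delta_rot":[0,0,0],"fingers":-0.2},{"dp":[0,0,-0.01],"delta_rot":[0,0,0],"fingers":-0.2},{"dp":[0,0,-0.03],"delta_rot":[0,0,0],"fingers":-0.2},{"dp":[0,0,-0.06],"delta_rot":[0,0,0],"fingers":-0.2},{"dp":[0,0,-0.06],"delta_rot":[0,0,0],"fingers":-0.2},{"dp":[0,0,-0.06],"delta_rot":[0,0,0],"fingers":-0.2},{"dp":[0,0,-0.06],"delta_rot":[0,0,0],"fingers":-0.2},{"dp":[0,0,0],"delta_rot":[0,0,0],"fingers":-0.2}]'; python3 go.py 652 -2 210 -20.7
```

```text
t: 7.37
tcp_pos: [0.4608, -0.3761, 0.2291]
tool_rot: [0.008, 1.0, -0.005, 0.004]
force: [-0.5, -0.4, 0.7]
finger_gap: 0.399
gripper_force: 0.0
t 7.37 tcp [ 460.8 -376.1  229.1] psi 89.1 tilt 0.69
turn z 0.305 rows>= 15.3 | shift after turn [0.8351 0.0933 0.0381] | shift before turn [-0.3705  0.7544  0.0342] | gap 0.399 grip 0.0 F [-0.5 -0.4  0.7]
```

```bash
python3 -m crank '[{"dp":[-0.031,0.063,0],"delta_rot":[0,0,0],"fingers":-0.2},{"dp":[-0.031,0.063,0],"delta_rot":[0,0,0],"fingers":-0.2},{"dp":[-0.031,0.063,0],"delta_rot":[0,0,0],"fingers":-0.2},{"dp":[-0.031,0.063,0],"delta_rot":[0,0,0],"fingers":-0.2},{"dp":[-0.031,0.063,0],"delta_rot":[0,0,0],"fingers":-0.2},{"dp":[-0.031,0.063,0],"delta_rot":[0,0,0],"fingers":-0.2},{"dp":[-0.031,0.063,0],"delta_rot":[0,0,0],"fingers":-0.2},{"dp":[-0.031,0.063,0],"delta_rot":[0,0,0],"fingers":-0.2},{"dp":[-0.031,0.063,0],"delta_rot":[0,0,0],"fingers":-0.2},{"dp":[-0.031,0.063,0],"delta_rot":[0,0,0],"fingers":-0.2},{"dp":[-0.031,0.063,0],"delta_rot":[0,0,0],"fingers":-0.2},{"dp":[-0.031,0.063,0],"delta_rot":[0,0,0],"fingers":-0.2}]'
python3 -m crank '[{"dp":[0,0,0],"delta_rot":[0,0,0.019],"fingers":-0.1},{"dp":[0,0,0],"delta_rot":[0,0,0.019],"fingers":-0.1},{"dp":[0,0,0],"delta_rot":[0,0,0.019],"fingers":-0.1},{"dp":[0,0,0],"delta_rot":[0,0,0.019],"fingers":-0.1},{"dp":[0,0,0],"delta_rot":[0,0,0.019],"fingers":-0.1},{"dp":[0,0,0],"delta_rot":[0,0,0.019],"fingers":-0.1},{"dp":[0,0,0],"delta_rot":[0,0,0.019],"fingers":-0.1},{"dp":[0,0,0],"delta_rot":[0,0,0.019],"fingers":-0.1},{"dp":[0,0,0],"delta_rot":[0,0,0.019],"fingers":-0.1},{"dp":[0,0,0],"delta_rot":[0,0,0.019],"fingers":-0.1},{"dp":[0,0,0],"delta_rot":[0,0,0.019],"fingers":-0.1},{"dp":[0,0,0],"delta_rot":[0,0,0.019],"fingers":-0.1}]'
python3 -m crank '[{"dp":[0,0,0],"delta_rot":[0,0,0.019],"fingers":-0.1},{"dp":[0,0,0],"delta_rot":[0,0,0.019],"fingers":-0.1},{"dp":[0,0,0],"delta_rot":[0,0,0.019],"fingers":-0.1},{"dp":[0,0,0],"delta_rot":[0,0,0.019],"fingers":-0.1},{"dp":[0,0,0],"delta_rot":[0,0,0],"fingers":-0.1},{"dp":[0,0,0],"delta_rot":[0,0,0],"fingers":-0.1}]'
python3 go.py 652 -2 150 -20.7
```

```text
t: 8.37
tcp_pos: [0.6507, 0.0029, 0.2222]
tool_rot: [0.008, 1.0, 0.0, -0.001]
force: [0.4, -0.9, 0.6]
finger_gap: 0.4
gripper_force: 0.0
t: 9.37
tcp_pos: [0.6501, 0.0012, 0.2221]
tool_rot: [0.665, 0.747, -0.0, -0.001]
force: [0.0, -0.3, -0.1]
finger_gap: 0.452
gripper_force: 0.0
t: 9.87
tcp_pos: [0.6502, 0.0012, 0.2223]
tool_rot: [0.82, 0.572, -0.0, -0.0]
force: [0.3, 0.4, 0.2]
finger_gap: 0.449
gripper_force: 0.0
t 9.87 tcp [650.2   1.2 222.3] psi -20.18 tilt 0.06
turn z 0.0014 rows>= 0.1 | shift after turn [-0.0047  0.0056  0.1446] | shift before turn [-0.0047  0.0057  0.1446] | gap 0.449 grip 0.0 F [0.3 0.4 0.2]
```

```bash
python3 -m crank '[{"dp":[-0.0045,0.0056,0.03],"delta_rot":[0,0,0.0014],"fingers":-0.1},{"dp":[0,0,0.05],"delta_rot":[0,0,0],"fingers":-0.1},{"dp":[0,0,0.05],"delta_rot":[0,0,0],"fingers":-0.1},{"dp":[0,0,0],"delta_rot":[0,0,0],"fingers":-0.1}]'
python3 go.py 652.5 -2 112 -20.7
python3 - <<'E'
from h import *
p,d=snap('side','side3'); cv2.imwrite('pics/s3c.png',cv2.resize(p[130:270,200:380,::-1],(760,591)))
E
```

```text
t: 10.2
tcp_pos: [0.6493, -0.0016, 0.1529]
tool_rot: [0.823, 0.568, -0.004, -0.004]
force: [-0.7, 0.4, -0.8]
finger_gap: 0.451
gripper_force: 0.0
t 10.2 tcp [649.3  -1.6 152.9] psi -20.72 tilt 0.59
turn z -0.0001 rows>= 0.0 | shift after turn [0.0015 0.0064 0.0818] | shift before turn [0.0017 0.0072 0.0817] | gap 0.451 grip 0.0 F [-0.7  0.4 -0.8]
```

View pics/s3c.png

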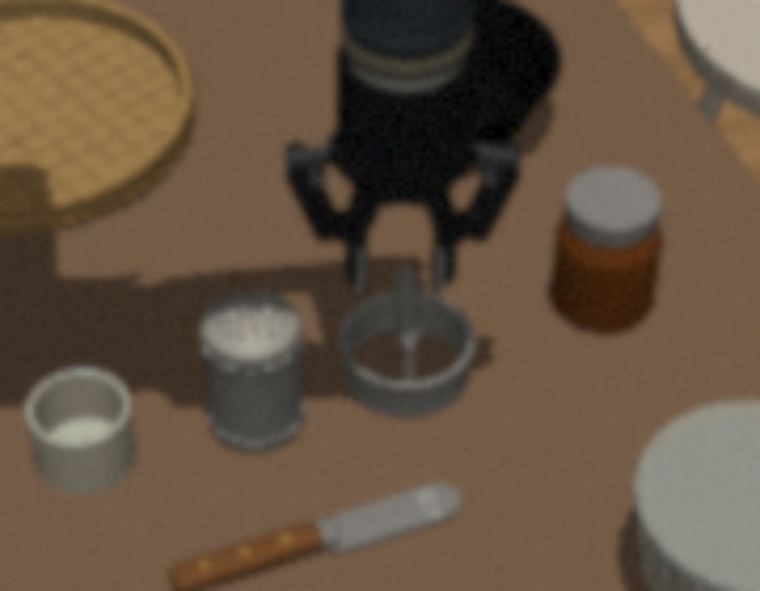

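The bar (403,275) sits midway between the fingertips (358 and 441), so I can descend and grip.

```bash
python3 -m crank '[{"dp":[0.0015,0.004,0.03],"delta_rot":[0,0,0],"fingers":-0.1},{"dp":[0,0,0.03],"delta_rot":[0,0,0],"fingers":-0.1},{"dp":[0,0,0.022],"delta_rot":[0,0,0],"fingers":-0.1},{"dp":[0,0,0],"delta_rot":[0,0,0],"fingers":-0.1},{"dp":[0,0,0],"delta_rot":[0,0,0],"fingers":-1},{"dp":[0,0,0],"delta_rot":[0,0,0],"fingers":-1},{"dp":[0,0,0],"delta_rot":[0,0,0],"fingers":-1},{"dp":[0,0,0],"delta_rot":[0,0,0],"fingers":-1},{"dp":[0,0,0],"delta_rot":[0,0,0],"fingers":-1},{"dp":[0,0,0],"delta_rot":[0,0,0],"fingers":-1}]' 60
python3 go.py 400 -292 230 -20.7
```

```text
t: 11.08
tcp_pos: [0.6551, -0.002, 0.1178]
tool_rot: [0.823, 0.567, 0.001, 0.001]
force: [-0.3, 0.6, 1.7]
finger_gap: 0.14
gripper_force: 58.7
t 11.08 tcp [655.1  -2.  117.8] psi -20.86 tilt 0.1
turn z -0.0004 rows>= 0.0 | shift after turn [-0.7228 -0.2723 -0.2245] | shift before turn [-0.7235 -0.2699 -0.2252] | gap 0.14 grip 58.7 F [-0.3  0.6  1.7]
```

```bash
python3 -m crank '[{"dp":[0,0,-0.02],"delta_rot":[0,0,0],"fingers":-1},{"dp":[0,0,-0.04],"delta_rot":[0,0,0],"fingers":-1},{"dp":[0,0,-0.06],"delta_rot":[0,0,0],"fingers":-1},{"dp":[0,0,-0.06],"delta_rot":[0,0,0],"fingers":-1},{"dp":[0,0,-0.04],"delta_rot":[0,0,0],"fingers":-1},{"dp":[0,0,-0.02],"delta_rot":[0,0,0],"fingers":-1},{"dp":[-0.04,-0.015,0],"delta_rot":[0,0,0],"fingers":-1},{"dp":[-0.06,-0.0225,0],"delta_rot":[0,0,0],"fingers":-1},{"dp":[-0.06,-0.0225,0],"delta_rot":[0,0,0],"fingers":-1},{"dp":[-0.06,-0.0225,0],"delta_rot":[0,0,0],"fingers":-1},{"dp":[-0.06,-0.0225,0],"delta_rot":[0,0,0],"fingers":-1},{"dp":[-0.06,-0.0225,0],"delta_rot":[0,0,0],"fingers":-1}]'
python3 -m crank '[{"dp":[-0.06,-0.0225,0],"delta_rot":[0,0,0],"fingers":-1},{"dp":[-0.06,-0.0225,0],"delta_rot":[0,0,0],"fingers":-1},{"dp":[-0.06,-0.0225,0],"delta_rot":[0,0,0],"fingers":-1},{"dp":[-0.06,-0.0225,0],"delta_rot":[0,0,0],"fingers":-1},{"dp":[-0.06,-0.0225,0],"delta_rot":[0,0,0],"fingers":-1},{"dp":[-0.04,-0.015,0],"delta_rot":[0,0,0],"fingers":-1},{"dp":[0,0,0],"delta_rot":[0,0,0],"fingers":-1},{"dp":[0,0,0],"delta_rot":[0,0,0],"fingers":-1},{"dp":[0,0,0],"delta_rot":[0,0,0],"fingers":-1}]'
python3 go.py 400 -292 130 -20.7
```

```text
t: 12.08
tcp_pos: [0.5328, -0.1387, 0.2365]
tool_rot: [0.823, 0.568, -0.0, -0.001]
force: [0.6, -0.5, -0.4]
finger_gap: 0.137
gripper_force: 58.6
t: 12.83
tcp_pos: [0.4143, -0.2738, 0.2367]
tool_rot: [0.824, 0.567, 0.0, -0.0]
force: [0.5, 0.4, -0.8]
finger_gap: 0.139
gripper_force: 58.6
t 12.83 tcp [ 414.3 -273.8  236.7] psi -20.88 tilt 0.06
turn z -0.0005 rows>= 0.0 | shift after turn [-0.0441 -0.014   0.2134] | shift before turn [-0.0443 -0.0137  0.2134] | gap 0.139 grip 58.6 F [ 0.5  0.4 -0.8]
```

```bash
python3 - <<'E'
from h import *
p,d=snap('side','side4'); cv2.imwrite('pics/s4c.png',cv2.resize(p[200:420,120:400,::-1],(760,597)))
E
```

```text
(no output)
```

View pics/s4c.png

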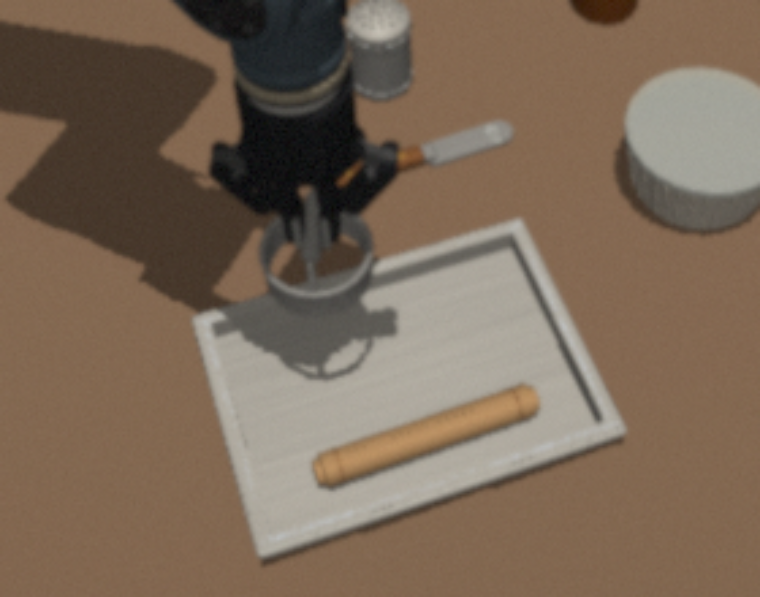

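The pin lies on the pan floor from (325,470) to (530,400), and the cutter hangs level. Lowering the cutter.

```bash
python3 -m crank '[{"dp":[-0.022,-0.008,0.02],"delta_rot":[0,0,0],"fingers":-1},{"dp":[-0.022,-0.008,0.03],"delta_rot":[0,0,0],"fingers":-1},{"dp":[0,0,0.04],"delta_rot":[0,0,0],"fingers":-1},{"dp":[0,0,0.04],"delta_rot":[0,0,0],"fingers":-1},{"dp":[0,0,0.04],"delta_rot":[0,0,0],"fingers":-1},{"dp":[0,0,0.03],"delta_rot":[0,0,0],"fingers":-1},{"dp":[0,0,0.014],"delta_rot":[0,0,0],"fingers":-1},{"dp":[0,0,0],"delta_rot":[0,0,0],"fingers":-1},{"dp":[0,0,0],"delta_rot":[0,0,0],"fingers":-1}]'; python3 go.py 400 -292 120 -20.7
```

```text
t: 13.63
tcp_pos: [0.3997, -0.2915, 0.1299]
tool_rot: [0.823, 0.568, 0.0, -0.0]
force: [0.0, -0.1, -0.2]
finger_gap: 0.138
gripper_force: 58.6
t 13.63 tcp [ 399.7 -291.5  129.9] psi -20.77 tilt 0.01
turn z -0.0002 rows>= 0.0 | shift after turn [-0.0007  0.001   0.0197] | shift before turn [-0.0007  0.001   0.0197] | gap 0.138 grip 58.6 F [ 0.  -0.1 -0.2]
```

```bash
python3 -m crank '[{"dp":[0,0,0.006],"delta_rot":[0,0,0],"fingers":-1},{"dp":[0,0,0.004],"delta_rot":[0,0,0],"fingers":-1},{"dp":[0,0,0.003],"delta_rot":[0,0,0],"fingers":-1},{"dp":[0,0,0.002],"delta_rot":[0,0,0],"fingers":-1},{"dp":[0,0,0],"delta_rot":[0,0,0],"fingers":-1},{"dp":[0,0,0],"delta_rot":[0,0,0],"fingers":-1}]'
```

```text
t: 14.13
tcp_pos: [0.3991, -0.2921, 0.1225]
tool_rot: [0.823, 0.567, 0.0, 0.0]
force: [-0.4, -0.1, -0.5]
finger_gap: 0.136
gripper_force: 58.6
```

```bash
python3 -m crank '[{"dp":[0,0,0.002],"delta_rot":[0,0,0],"fingers":-1},{"dp":[0,0,0.001],"delta_rot":[0,0,0],"fingers":-1},{"dp":[0,0,0],"delta_rot":[0,0,0],"fingers":-1},{"dp":[0,0,0],"delta_rot":[0,0,0],"fingers":-1}]'
```

```text
t: 14.47
tcp_pos: [0.399, -0.2921, 0.1208]
tool_rot: [0.823, 0.567, -0.0, -0.0]
force: [0.1, -0.3, -0.6]
finger_gap: 0.135
gripper_force: 58.6
```

```bash
python3 -m crank '[{"dp":[0,0,0.001],"delta_rot":[0,0,0],"fingers":-1},{"dp":[0,0,0.001],"delta_rot":[0,0,0],"fingers":-1},{"dp":[0,0,0.001],"delta_rot":[0,0,0],"fingers":-1},{"dp":[0,0,0.001],"delta_rot":[0,0,0],"fingers":-1},{"dp":[0,0,0],"delta_rot":[0,0,0],"fingers":-1},{"dp":[0,0,0],"delta_rot":[0,0,0],"fingers":-1}]'
```

```text
t: 14.97
tcp_pos: [0.3989, -0.292, 0.1206]
tool_rot: [0.823, 0.568, -0.0, 0.0]
force: [-1.8, 2.3, 15.3]
finger_gap: 0.144
gripper_force: 60.3
```

```bash
python3 -m crank '[{"dp":[0,0,-0.001],"delta_rot":[0,0,0],"fingers":-0.4},{"dp":[0,0,0],"delta_rot":[0,0,0],"fingers":-0.4},{"dp":[0,0,0],"delta_rot":[0,0,0],"fingers":-0.4},{"dp":[0,0,0],"delta_rot":[0,0,0],"fingers":-0.4},{"dp":[0,0,-0.01],"delta_rot":[0,0,0],"fingers":-0.4},{"dp":[0,0,-0.03],"delta_rot":[0,0,0],"fingers":-0.4},{"dp":[0,0,-0.06],"delta_rot":[0,0,0],"fingers":-0.4},{"dp":[0,0,-0.06],"delta_rot":[0,0,0],"fingers":-0.2},{"dp":[0,0,-0.06],"delta_rot":[0,0,0],"fingers":1},{"dp":[0,0,0],"delta_rot":[0,0,0],"fingers":1},{"dp":[0,0,0],"delta_rot":[0,0,0],"fingers":1}]'; python3 go.py 552 -4.5 215 -20.7
```

```text
t: 15.88
tcp_pos: [0.3997, -0.2927, 0.2311]
tool_rot: [0.823, 0.567, 0.0, 0.002]
force: [-0.7, -0.3, -1.2]
finger_gap: 0.81
gripper_force: 0.0
t 15.88 tcp [ 399.7 -292.7  231.1] psi -20.85 tilt 0.26
turn z -0.0004 rows>= 0.0 | shift after turn [0.6468 0.0813 0.0322] | shift before turn [0.6471 0.0795 0.0312] | gap 0.81 grip 0.0 F [-0.7 -0.3 -1.2]
```

```bash
python3 -m crank '[{"dp":[0.0647,0.008,0],"delta_rot":[0,0,0],"fingers":1},{"dp":[0.0647,0.008,0],"delta_rot":[0,0,0],"fingers":1},{"dp":[0.0647,0.008,0],"delta_rot":[0,0,0],"fingers":1},{"dp":[0.0647,0.008,0],"delta_rot":[0,0,0],"fingers":1},{"dp":[0.0647,0.008,0],"delta_rot":[0,0,0],"fingers":1},{"dp":[0.0647,0.008,0],"delta_rot":[0,0,0],"fingers":1},{"dp":[0.0647,0.008,0],"delta_rot":[0,0,0],"fingers":1},{"dp":[0.0647,0.008,0],"delta_rot":[0,0,0],"fingers":1},{"dp":[0.0647,0.008,0],"delta_rot":[0,0,0],"fingers":1},{"dp":[0.0647,0.008,0],"delta_rot":[0,0,0],"fingers":1},{"dp":[0,0,0],"delta_rot":[0,0,0],"fingers":1},{"dp":[0,0,0],"delta_rot":[0,0,0],"fingers":1}]'
python3 go.py 552 -4.5 108 -20.7
python3 - <<'E'
from h import *
p,d=snap('side','side5'); cv2.imwrite('pics/s5c.png',cv2.resize(p[110:390,150:430,::-1],(600,600)))
E
```

```text
t: 16.88
tcp_pos: [0.5511, -0.0023, 0.2277]
tool_rot: [0.822, 0.569, -0.001, -0.001]
force: [-0.9, -0.4, 0.1]
finger_gap: 0.998
gripper_force: 0.0
t 16.88 tcp [551.1  -2.3 227.7] psi -20.65 tilt 0.18
turn z 0.0001 rows>= 0.0 | shift after turn [-0.0035  0.0032  0.2394] | shift before turn [-0.0033  0.0039  0.2394] | gap 0.998 grip 0.0 F [-0.9 -0.4  0.1]
```

View pics/s5c.png

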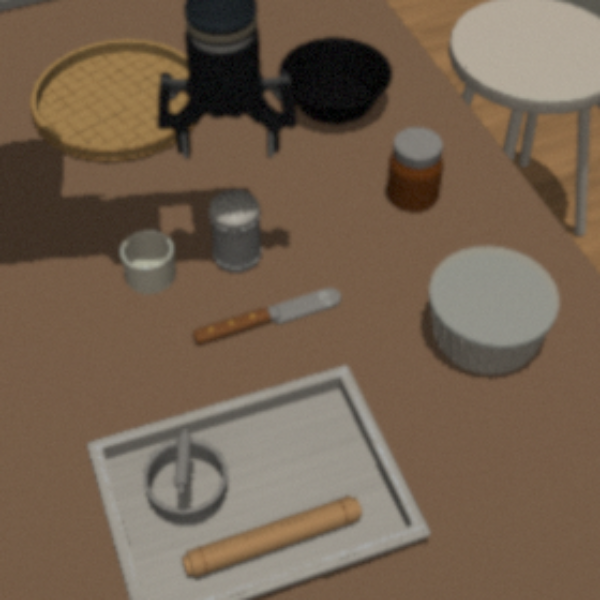

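The cutter stands upright in the pan at (187,482), clear of the pin. The gripper is centred over the shaker (235,230).

```bash
python3 -m crank '[{"dp":[-0.0035,0.0035,0.04],"delta_rot":[0,0,0],"fingers":1},{"dp":[0,0,0.05],"delta_rot":[0,0,0],"fingers":1},{"dp":[0,0,0.05],"delta_rot":[0,0,0],"fingers":1},{"dp":[0,0,0.04],"delta_rot":[0,0,0],"fingers":1},{"dp":[0,0,0.03],"delta_rot":[0,0,0],"fingers":1},{"dp":[0,0,0.02],"delta_rot":[0,0,0],"fingers":1},{"dp":[0,0,0.008],"delta_rot":[0,0,0],"fingers":1},{"dp":[0,0,0],"delta_rot":[0,0,0],"fingers":-1},{"dp":[0,0,0],"delta_rot":[0,0,0],"fingers":-1},{"dp":[0,0,0],"delta_rot":[0,0,0],"fingers":-1},{"dp":[0,0,0],"delta_rot":[0,0,0],"fingers":-1},{"dp":[0,0,0],"delta_rot":[0,0,0],"fingers":-1}]' 50
python3 go.py 520 -292 250 -20.7
```

```text
t: 17.93
tcp_pos: [0.5531, -0.0064, 0.1113]
tool_rot: [0.823, 0.568, 0.001, 0.001]
force: [0.9, -0.4, 2.4]
finger_gap: 0.67
gripper_force: 53.4
t 17.93 tcp [553.1  -6.4 111.3] psi -20.84 tilt 0.11
turn z -0.0004 rows>= 0.0 | shift after turn [-0.5578  0.1399 -0.2774] | shift before turn [-0.5574  0.1418 -0.2772] | gap 0.67 grip 53.4 F [ 0.9 -0.4  2.4]
```

```bash
python3 -m crank '[{"dp":[0,0,-0.02],"delta_rot":[0,0,0],"fingers":-1},{"dp":[0,0,-0.04],"delta_rot":[0,0,0],"fingers":-1},{"dp":[0,0,-0.06],"delta_rot":[0,0,0],"fingers":-1},{"dp":[0,0,-0.06],"delta_rot":[0,0,0],"fingers":-1},{"dp":[-0.03,0.0075,-0.02],"delta_rot":[0,0,0],"fingers":-1},{"dp":[-0.06,0.015,0],"delta_rot":[0,0,0],"fingers":-1},{"dp":[-0.06,0.015,0],"delta_rot":[0,0,0],"fingers":-1},{"dp":[-0.06,0.015,0],"delta_rot":[0,0,0],"fingers":-1},{"dp":[-0.06,0.015,0],"delta_rot":[0,0,0],"fingers":-1},{"dp":[-0.06,0.015,0],"delta_rot":[0,0,0],"fingers":-1},{"dp":[-0.06,0.015,0],"delta_rot":[0,0,0],"fingers":-1},{"dp":[-0.06,0.015,0],"delta_rot":[0,0,0],"fingers":-1}]'
python3 -m crank '[{"dp":[-0.06,0.015,0],"delta_rot":[0,0,0],"fingers":-1},{"dp":[-0.045,0.0112,0],"delta_rot":[0,0,0],"fingers":-1},{"dp":[0,0,0],"delta_rot":[0,0,0],"fingers":-1},{"dp":[0,0,0],"delta_rot":[0,0,0],"fingers":-1},{"dp":[0,0,0],"delta_rot":[0,0,0],"fingers":-1}]'
python3 go.py 520 -292 124 -20.7
```

```text
t: 18.93
tcp_pos: [0.5245, -0.2376, 0.2111]
tool_rot: [0.823, 0.568, 0.0, -0.0]
force: [0.0, 0.8, -2.6]
finger_gap: 0.673
gripper_force: 53.8
t: 19.35
tcp_pos: [0.5181, -0.2894, 0.2105]
tool_rot: [0.823, 0.567, 0.0, -0.001]
force: [-0.4, 0.5, -2.7]
finger_gap: 0.666
gripper_force: 53.8
t 19.35 tcp [ 518.1 -289.4  210.5] psi -20.87 tilt 0.09
turn z -0.0005 rows>= 0.0 | shift after turn [-0.0035  0.0053  0.1731] | shift before turn [-0.0036  0.0056  0.173 ] | gap 0.666 grip 53.8 F [-0.4  0.5 -2.7]
```

```bash
python3 -m crank '[{"dp":[-0.0035,0.0055,0.04],"delta_rot":[0,0,0],"fingers":-1},{"dp":[0,0,0.05],"delta_rot":[0,0,0],"fingers":-1},{"dp":[0,0,0.04],"delta_rot":[0,0,0],"fingers":-1},{"dp":[0,0,0.03],"delta_rot":[0,0,0],"fingers":-1},{"dp":[0,0,0.015],"delta_rot":[0,0,0],"fingers":-1},{"dp":[0,0,0.005],"delta_rot":[0,0,0],"fingers":-1},{"dp":[0,0,0.003],"delta_rot":[0,0,0],"fingers":-1},{"dp":[0,0,0.002],"delta_rot":[0,0,0],"fingers":-1},{"dp":[0,0,0],"delta_rot":[0,0,0],"fingers":-1},{"dp":[0,0,0],"delta_rot":[0,0,0],"fingers":-1}]'
```

```text
t: 20.18
tcp_pos: [0.521, -0.2931, 0.1189]
tool_rot: [0.823, 0.568, 0.0, 0.001]
force: [-0.1, -0.1, -1.1]
finger_gap: 0.671
gripper_force: 53.8
```

```bash
python3 -m crank '[{"dp":[0,0,0.003],"delta_rot":[0,0,0],"fingers":-1},{"dp":[0,0,0.002],"delta_rot":[0,0,0],"fingers":-1},{"dp":[0,0,0.002],"delta_rot":[0,0,0],"fingers":-1},{"dp":[0,0,0],"delta_rot":[0,0,0],"fingers":-1},{"dp":[0,0,0],"delta_rot":[0,0,0],"fingers":-1}]'
```

```text
t: 20.6
tcp_pos: [0.5206, -0.293, 0.1144]
tool_rot: [0.823, 0.567, 0.0, 0.0]
force: [0.1, -0.4, -0.8]
finger_gap: 0.669
gripper_force: 53.9
```

```bash
python3 -m crank '[{"dp":[0,0,0.001],"delta_rot":[0,0,0],"fingers":-1},{"dp":[0,0,0.001],"delta_rot":[0,0,0],"fingers":-1},{"dp":[0,0,0.001],"delta_rot":[0,0,0],"fingers":-1},{"dp":[0,0,0.001],"delta_rot":[0,0,0],"fingers":-1},{"dp":[0,0,0],"delta_rot":[0,0,0],"fingers":-1},{"dp":[0,0,0],"delta_rot":[0,0,0],"fingers":-1}]'
```

```text
t: 21.1
tcp_pos: [0.5205, -0.2929, 0.1143]
tool_rot: [0.823, 0.567, -0.0, 0.0]
force: [-2.3, 1.8, 11.2]
finger_gap: 0.672
gripper_force: 54.8
```

```bash
python3 -m crank '[{"dp":[0,0,-0.001],"delta_rot":[0,0,0],"fingers":0.8},{"dp":[0,0,0],"delta_rot":[0,0,0],"fingers":0.8},{"dp":[0,0,0],"delta_rot":[0,0,0],"fingers":0.8},{"dp":[0,0,0],"delta_rot":[0,0,0],"fingers":0.8},{"dp":[0,0,-0.01],"delta_rot":[0,0,0],"fingers":0.8},{"dp":[0,0,-0.03],"delta_rot":[0,0,0],"fingers":0.8},{"dp":[0,0,-0.06],"delta_rot":[0,0,0],"fingers":0.8},{"dp":[0,0,-0.06],"delta_rot":[0,0,0],"fingers":0.8},{"dp":[0,0,-0.04],"delta_rot":[0,0,0],"fingers":0.8},{"dp":[0,0,0],"delta_rot":[0,0,0],"fingers":0.8},{"dp":[0,0,0],"delta_rot":[0,0,0],"fingers":0.8}]'
python3 go.py 400 111 220 91
python3 - <<'E'
from h import *
p,d=snap('top','top6')
cv2.imwrite('pics/t6c.png',cv2.resize(p[190:340,315:345,::-1],(160,800)[::1]))
vv,uu=np.mgrid[0:420,0:560]
W=world('top',d,np.stack([uu.ravel(),vv.ravel()],1)).reshape(420,560,3)
# brown handle vs steel colour
rgb=p.astype(int); hs=cv2.cvtColor(p,cv2.COLOR_RGB2HSV)
sub=(slice(200,295),slice(322,350))
H=(W[...,2]>.008)[sub]; w=W[sub][H]; print(len(w))
print('x range handle',np.percentile(w[:,0],[0,2,98,100]).round(4))
for x0 in np.arange(.46,.66,.02):
    s=W[sub].reshape(-1,3); c=hs[sub].reshape(-1,3); k=(abs(s[:,0]-x0)<.01)&(s[:,2]>.009); 
    print(round(x0,2),k.sum(),s[k,1].mean().round(4) if k.any() else '')
E
```

```text
t: 22.02
tcp_pos: [0.5211, -0.2932, 0.2143]
tool_rot: [0.823, 0.567, 0.0, 0.002]
force: [-0.4, -0.5, -0.4]
finger_gap: 0.896
gripper_force: 0.0
t 22.02 tcp [ 521.1 -293.2  214.3] psi -20.85 tilt 0.18
turn z -0.3107 rows>= 15.6 | shift after turn [ 0.228   0.8126 -0.0113] | shift before turn [ 0.6693 -0.5141 -0.0136] | gap 0.896 grip 0.0 F [-0.4 -0.5 -0.4]
1010
x range handle [0.4237 0.4309 0.5616 0.6375]
0.46 88 -0.0375
0.48 0 
0.5 3 -0.1043
0.52 57 -0.1104
0.54 75 -0.1112
0.56 40 -0.1104
0.58 3 -0.1154
0.6 2 -0.1012
0.62 1 -0.1135
0.64 0
```

```bash
python3 -m crank '[{"dp":[0,0,0],"delta_rot":[0,0,-0.0194],"fingers":0.3},{"dp":[0,0,0],"delta_rot":[0,0,-0.0194],"fingers":0.3},{"dp":[0,0,0],"delta_rot":[0,0,-0.0194],"fingers":0.3},{"dp":[0,0,0],"delta_rot":[0,0,-0.0194],"fingers":0.3},{"dp":[0,0,0],"delta_rot":[0,0,-0.0194],"fingers":0.3},{"dp":[0,0,0],"delta_rot":[0,0,-0.0194],"fingers":0.3},{"dp":[0,0,0],"delta_rot":[0,0,-0.0194],"fingers":0.3},{"dp":[0,0,0],"delta_rot":[0,0,-0.0194],"fingers":0.3},{"dp":[0,0,0],"delta_rot":[0,0,-0.0194],"fingers":0.3},{"dp":[0,0,0],"delta_rot":[0,0,-0.0194],"fingers":0.3},{"dp":[0,0,0],"delta_rot":[0,0,-0.0194],"fingers":0.3},{"dp":[0,0,0],"delta_rot":[0,0,-0.0194],"fingers":0.3}]'
python3 -m crank '[{"dp":[0,0,0],"delta_rot":[0,0,-0.0194],"fingers":0.3},{"dp":[0,0,0],"delta_rot":[0,0,-0.0194],"fingers":0.3},{"dp":[0,0,0],"delta_rot":[0,0,-0.0194],"fingers":0.3},{"dp":[0,0,0],"delta_rot":[0,0,-0.0194],"fingers":0.3},{"dp":[0,0,0],"delta_rot":[0,0,0],"fingers":0.3},{"dp":[0,0,0],"delta_rot":[0,0,0],"fingers":0.3}]'
python3 go.py 544 -111 150 91
```

```text
t: 23.07
tcp_pos: [0.5197, -0.2922, 0.2107]
tool_rot: [0.231, 0.973, 0.001, -0.002]
force: [-0.3, 0.4, -0.6]
finger_gap: 0.65
gripper_force: 0.0
t: 23.57
tcp_pos: [0.5199, -0.2924, 0.2113]
tool_rot: [-0.006, 1.0, 0.001, -0.001]
force: [-0.5, 0.5, -0.1]
finger_gap: 0.646
gripper_force: 0.0
t 23.57 tcp [ 519.9 -292.4  211.3] psi 90.71 tilt 0.19
turn z -0.0008 rows>= 0.0 | shift after turn [-0.0544  0.3618  0.1226] | shift before turn [-0.0529  0.3618  0.1232] | gap 0.646 grip 0.0 F [-0.5  0.5 -0.1]
```

```bash
python3 -m crank '[{"dp":[-0.009,0.06,0],"delta_rot":[0,0,0],"fingers":0.3},{"dp":[-0.009,0.06,0],"delta_rot":[0,0,0],"fingers":0.3},{"dp":[-0.009,0.06,0],"delta_rot":[0,0,0],"fingers":0.3},{"dp":[-0.009,0.06,0],"delta_rot":[0,0,0],"fingers":0.2},{"dp":[-0.009,0.06,0],"delta_rot":[0,0,0],"fingers":0.2},{"dp":[-0.009,0.06,0.02],"delta_rot":[0,0,0],"fingers":0.2},{"dp":[0,0,0.05],"delta_rot":[0,0,0],"fingers":0.2},{"dp":[0,0,0.05],"delta_rot":[0,0,0],"fingers":0.2},{"dp":[0,0,0],"delta_rot":[0,0,0],"fingers":0.2},{"dp":[0,0,0],"delta_rot":[0,0,0],"fingers":0.2},{"dp":[0,0,0],"delta_rot":[0,0,0],"fingers":0.2}]'
python3 go.py 544 -111 79 91
python3 - <<'E'
from h import *
p,d=snap('side','side7'); cv2.imwrite('pics/s7c.png',cv2.resize(p[150:390,170:410,::-1],(600,600)))
E
```

```text
t: 24.48
tcp_pos: [0.5451, -0.1129, 0.1532]
tool_rot: [-0.007, 1.0, -0.0, 0.0]
force: [0.7, 0.5, -0.6]
finger_gap: 0.603
gripper_force: 0.0
t 24.48 tcp [ 545.1 -112.9  153.2] psi 90.79 tilt 0.02
turn z -0.0006 rows>= 0.0 | shift after turn [0.0021 0.0038 0.1485] | shift before turn [0.0022 0.0039 0.1485] | gap 0.603 grip 0.0 F [ 0.7  0.5 -0.6]
```

View pics/s7c.png

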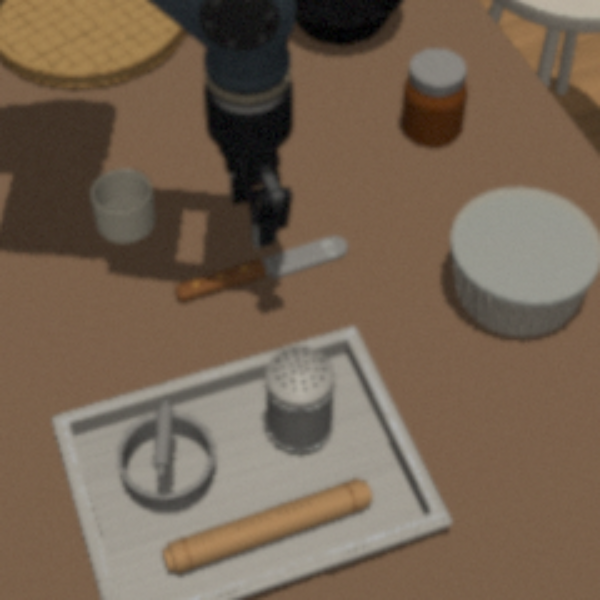

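The shaker stands upright in the pan at (300,400), clear of the cutter and pin. The near finger is above the spatula's junction (265,265), so I'll check the spatula's length position from the side view.

```bash
python3 - <<'E'
from h import *
d=np.load('pics/side0.npy'); p=cv2.imread('pics/side0.png')
vv,uu=np.mgrid[0:420,0:560]
W=world('side',d,np.stack([uu.ravel(),vv.ravel()],1)).reshape(420,560,3)
sub=(slice(238,278),slice(232,318)); hs=cv2.cvtColor(p,cv2.COLOR_BGR2HSV)[sub].reshape(-1,3); w=W[sub].reshape(-1,3)
st=hs[:,1]<75; st&=hs[:,2]>110; br=(hs[:,1]>160)
for n,k in(('steel',st),('wood',br)):
    print(n,k.sum(),np.percentile(w[k,0],[2,98]).round(4),np.median(w[k],0).round(4))
    if k.sum()>20: print(cv2.minAreaRect((w[k,:2]*1000).astype(np.float32)))
E
```

```text
steel 246 [0.5627 0.6444] [ 0.6048 -0.1062  0.0037]
((442.49713134765625, -449.5453186035156), (820.9075927734375, 78.15320587158203), 64.94438934326172)
wood 87 [0.47   0.5458] [ 0.5082 -0.1151  0.0128]
((508.36468505859375, -113.4992904663086), (81.84115600585938, 15.866798400878906), 5.838625431060791)
```

```bash
python3 -m crank '[{"dp":[0.002,0.0045,0.04],"delta_rot":[0,0,-0.006],"fingers":0},{"dp":[0,0,0.04],"delta_rot":[0,0,0],"fingers":0},{"dp":[0,0,0.03],"delta_rot":[0,0,0],"fingers":0},{"dp":[0,0,0.02],"delta_rot":[0,0,0],"fingers":0},{"dp":[0,0,0.015],"delta_rot":[0,0,0],"fingers":0},{"dp":[0,0,0.005],"delta_rot":[0,0,0],"fingers":0},{"dp":[0,0,0],"delta_rot":[0,0,0],"fingers":0},{"dp":[0,0,0],"delta_rot":[0,0,0],"fingers":0}]'; python3 go.py 544 -110.5 77 93
```

```text
t: 25.2
tcp_pos: [0.5442, -0.1105, 0.0785]
tool_rot: [-0.026, 1.0, -0.0, 0.001]
force: [0.2, 0.3, -0.3]
finger_gap: 0.498
gripper_force: 0.0
t 25.2 tcp [ 544.2 -110.5   78.5] psi 93.03 tilt 0.08
turn z 0.0001 rows>= 0.0 | shift after turn [0.0004 0.0001 0.0031] | shift before turn [0.0004 0.0001 0.0031] | gap 0.498 grip 0.0 F [ 0.2  0.3 -0.3]
```

```bash
python3 -m crank '[{"dp":[0,0,0.002],"delta_rot":[0,0,0],"fingers":-1},{"dp":[0,0,0],"delta_rot":[0,0,0],"fingers":-1},{"dp":[0,0,0],"delta_rot":[0,0,0],"fingers":-1},{"dp":[0,0,0],"delta_rot":[0,0,0],"fingers":-1},{"dp":[0,0,0],"delta_rot":[0,0,0],"fingers":-1},{"dp":[0,0,0],"delta_rot":[0,0,0],"fingers":-1}]' 50; python3 go.py 480 282 230 93
```

```text
t: 25.7
tcp_pos: [0.5442, -0.1104, 0.0777]
tool_rot: [-0.027, 1.0, -0.0, 0.001]
force: [-0.5, 0.2, 5.5]
finger_gap: 0.194
gripper_force: 49.6
t 25.7 tcp [ 544.2 -110.4   77.7] psi 93.05 tilt 0.09
turn z 0.0001 rows>= 0.0 | shift after turn [ 0.0872  0.7904 -0.3046] | shift before turn [ 0.0861  0.7903 -0.3053] | gap 0.194 grip 49.6 F [-0.5  0.2  5.5]
```

```bash
python3 -m crank '[{"dp":[0,0,-0.02],"delta_rot":[0,0,0],"fingers":-1},{"dp":[0,0,-0.04],"delta_rot":[0,0,0],"fingers":-1},{"dp":[0,0,-0.06],"delta_rot":[0,0,0],"fingers":-1},{"dp":[0,0,-0.06],"delta_rot":[0,0,0],"fingers":-1},{"dp":[0.004,0.04,-0.03],"delta_rot":[0,0,0],"fingers":-1},{"dp":[0.0065,0.06,0],"delta_rot":[0,0,0],"fingers":-1},{"dp":[0.0065,0.06,0],"delta_rot":[0,0,0],"fingers":-1},{"dp":[0.0065,0.06,0],"delta_rot":[0,0,0],"fingers":-1},{"dp":[0.0065,0.06,0],"delta_rot":[0,0,0],"fingers":-1},{"dp":[0.0065,0.06,0],"delta_rot":[0,0,0],"fingers":-1},{"dp":[0.0065,0.06,0],"delta_rot":[0,0,0],"fingers":-1},{"dp":[0.0065,0.06,0],"delta_rot":[0,0,0],"fingers":-1}]'
python3 -m crank '[{"dp":[0.0065,0.06,0],"delta_rot":[0,0,0],"fingers":-1},{"dp":[0.0065,0.06,0],"delta_rot":[0,0,0],"fingers":-1},{"dp":[0.0065,0.06,0],"delta_rot":[0,0,0],"fingers":-1},{"dp":[0.0065,0.06,0],"delta_rot":[0,0,0],"fingers":-1},{"dp":[0.0065,0.06,0],"delta_rot":[0,0,0],"fingers":-1},{"dp":[0.003,0.03,0],"delta_rot":[0,0,0],"fingers":-1},{"dp":[0,0,0],"delta_rot":[0,0,0],"fingers":-1},{"dp":[0,0,0],"delta_rot":[0,0,0],"fingers":-1},{"dp":[0,0,0],"delta_rot":[0,0,0],"fingers":-1}]'
python3 go.py 480 282 100 93
python3 - <<'E'
from h import *
p,d=snap('side','side8'); cv2.imwrite('pics/s8c.png',cv2.resize(p[60:260,100:340,::-1],(720,600)))
E
```

```text
t: 26.7
tcp_pos: [0.5061, 0.1195, 0.1822]
tool_rot: [-0.027, 1.0, -0.0, -0.0]
force: [0.2, -0.1, -0.2]
finger_gap: 0.196
gripper_force: 48.9
t: 27.45
tcp_pos: [0.4801, 0.2813, 0.1819]
tool_rot: [-0.027, 1.0, -0.0, -0.0]
force: [-0.3, -0.0, -0.4]
finger_gap: 0.196
gripper_force: 48.9
t 27.45 tcp [480.1 281.3 181.9] psi 93.06 tilt 0.05
turn z 0.0002 rows>= 0.0 | shift after turn [1.000e-04 1.400e-03 1.638e-01] | shift before turn [-0.      0.0015  0.1638] | gap 0.196 grip 48.9 F [-0.3 -0.  -0.4]
```

View pics/s8c.png

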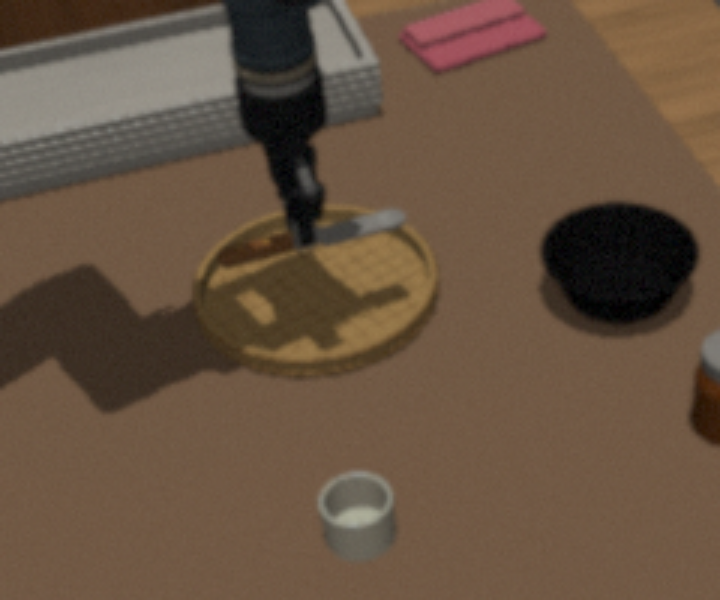

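```bash
python3 - <<'E'
from h import *
d=np.load('pics/side8.npy'); print(world('side',d,[(233,132),(228,134),(220,136),(177,144),(180,143),(184,143)]).round(3))
E
python3 -m crank '[{"dp":[0,0.001,0.03],"delta_rot":[0,0,0],"fingers":-1},{"dp":[0,0,0.05],"delta_rot":[0,0,0],"fingers":-1},{"dp":[0,0,0.04],"delta_rot":[0,0,0],"fingers":-1},{"dp":[0,0,0.03],"delta_rot":[0,0,0],"fingers":-1},{"dp":[0,0,0],"delta_rot":[0,0,0],"fingers":-1},{"dp":[0,0,0],"delta_rot":[0,0,0],"fingers":-1}]'
```

```text
[[0.577 0.282 0.108]
 [0.56  0.277 0.109]
 [0.538 0.282 0.105]
 [0.414 0.272 0.12 ]
 [0.423 0.275 0.118]
 [0.433 0.271 0.119]]
t: 28.0
tcp_pos: [0.4802, 0.2812, 0.1063]
tool_rot: [-0.026, 1.0, -0.0, -0.001]
force: [-0.3, -0.7, 0.0]
finger_gap: 0.192
gripper_force: 48.9
```

```bash
python3 -m crank '[{"dp":[0,0,0.02],"delta_rot":[0,0,0],"fingers":-1},{"dp":[0,0,0.012],"delta_rot":[0,0,0],"fingers":-1},{"dp":[0,0,0.006],"delta_rot":[0,0,0],"fingers":-1},{"dp":[0,0,0.003],"delta_rot":[0,0,0],"fingers":-1},{"dp":[0,0,0.002],"delta_rot":[0,0,0],"fingers":-1},{"dp":[0,0,0],"delta_rot":[0,0,0],"fingers":-1},{"dp":[0,0,0],"delta_rot":[0,0,0],"fingers":-1}]'
```

```text
t: 28.58
tcp_pos: [0.4804, 0.2826, 0.0856]
tool_rot: [-0.027, 1.0, 0.0, 0.0]
force: [-0.8, 0.2, -1.1]
finger_gap: 0.189
gripper_force: 48.9
```

```bash
python3 -m crank '[{"dp":[0,0,0.002],"delta_rot":[0,0,0],"fingers":-1},{"dp":[0,0,0.001],"delta_rot":[0,0,0],"fingers":-1},{"dp":[0,0,0.001],"delta_rot":[0,0,0],"fingers":-1},{"dp":[0,0,0.001],"delta_rot":[0,0,0],"fingers":-1},{"dp":[0,0,0.001],"delta_rot":[0,0,0],"fingers":-1},{"dp":[0,0,0],"delta_rot":[0,0,0],"fingers":-1},{"dp":[0,0,0],"delta_rot":[0,0,0],"fingers":-1}]'
```

```text
t: 29.17
tcp_pos: [0.4803, 0.2825, 0.0827]
tool_rot: [-0.027, 1.0, 0.0, 0.0]
force: [-1.8, 0.1, 3.4]
finger_gap: 0.187
gripper_force: 49.4
```

```bash
python3 -m crank '[{"dp":[0,0,0.001],"delta_rot":[0,0,0],"fingers":-0.3},{"dp":[0,0,0],"delta_rot":[0,0,0],"fingers":-0.3},{"dp":[0,0,0],"delta_rot":[0,0,0],"fingers":-0.3},{"dp":[0,0,0],"delta_rot":[0,0,0],"fingers":-0.3},{"dp":[0,0,-0.01],"delta_rot":[0,0,0],"fingers":-0.3},{"dp":[0,0,-0.03],"delta_rot":[0,0,0],"fingers":-0.3},{"dp":[0,0,-0.06],"delta_rot":[0,0,0],"fingers":-0.3},{"dp":[0,0,-0.06],"delta_rot":[0,0,0],"fingers":1},{"dp":[0,0,-0.06],"delta_rot":[0,0,0],"fingers":1},{"dp":[0,0,0],"delta_rot":[0,0,0],"fingers":1},{"dp":[0,0,0],"delta_rot":[0,0,0],"fingers":1}]'
python3 go.py 444.2 2.6 150 93
```

```text
t: 30.08
tcp_pos: [0.4812, 0.2828, 0.194]
tool_rot: [-0.027, 1.0, 0.001, 0.002]
force: [0.3, -0.1, 0.2]
finger_gap: 0.896
gripper_force: 0.0
t 30.08 tcp [481.2 282.8 194. ] psi 93.06 tilt 0.28
turn z 0.0002 rows>= 0.0 | shift after turn [ 0.1033 -0.5558  0.088 ] | shift before turn [ 0.1043 -0.5558  0.0868] | gap 0.896 grip 0.0 F [ 0.3 -0.1  0.2]
```

```bash
python3 -m crank '[{"dp":[0.0104,-0.0556,0],"delta_rot":[0,0,0],"fingers":1},{"dp":[0.0104,-0.0556,0],"delta_rot":[0,0,0],"fingers":1},{"dp":[0.0104,-0.0556,0],"delta_rot":[0,0,0],"fingers":1},{"dp":[0.0104,-0.0556,0],"delta_rot":[0,0,0],"fingers":1},{"dp":[0.0104,-0.0556,0],"delta_rot":[0,0,0],"fingers":1},{"dp":[0.0104,-0.0556,0],"delta_rot":[0,0,0],"fingers":1},{"dp":[0.0104,-0.0556,0.01],"delta_rot":[0,0,0],"fingers":1},{"dp":[0.0104,-0.0556,0.02],"delta_rot":[0,0,0],"fingers":1},{"dp":[0.0104,-0.0556,0.03],"delta_rot":[0,0,0],"fingers":1},{"dp":[0.0104,-0.0556,0.027],"delta_rot":[0,0,0],"fingers":1},{"dp":[0,0,0],"delta_rot":[0,0,0],"fingers":1},{"dp":[0,0,0],"delta_rot":[0,0,0],"fingers":1}]'
python3 -m crank '[{"dp":[0,0,0],"delta_rot":[0,0,0],"fingers":1},{"dp":[0,0,0],"delta_rot":[0,0,0],"fingers":1}]' >/dev/null
python3 go.py 444.2 2.6 84 93
python3 - <<'E'
from h import *
p,d=snap('side','side9'); cv2.imwrite('pics/s9c.png',cv2.resize(p[100:280,120:360,::-1],(800,600)))
E
```

```text
t: 31.08
tcp_pos: [0.442, 0.0011, 0.1469]
tool_rot: [-0.025, 1.0, 0.001, -0.002]
force: [-0.6, -0.6, -0.3]
finger_gap: 0.997
gripper_force: 0.0
t 31.25 tcp [443.    2.9 148.3] psi 93.12 tilt 0.03
turn z 0.0003 rows>= 0.0 | shift after turn [-0.0024 -0.0008  0.1287] | shift before turn [-0.0025 -0.0009  0.1287] | gap 1.007 grip 0.0 F [ 0.4 -0.3  0.1]
```

View pics/s9c.png

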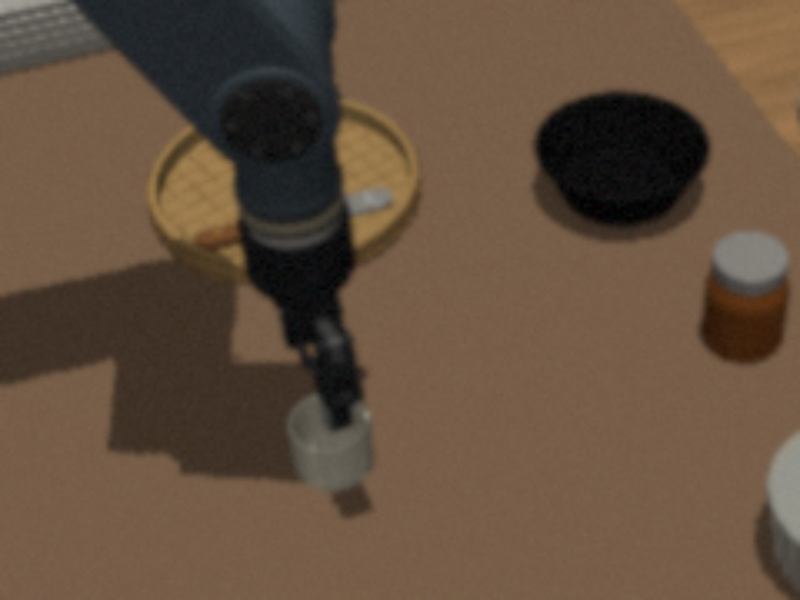

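The near finger (345,400) lies in front of the cup (330,445), consistent with straddling it from above. The spatula lies in the tray from (205,240) to (385,200).

```bash
python3 -m crank '[{"dp":[-0.0024,-0.0008,0.04],"delta_rot":[0,0,0],"fingers":1},{"dp":[0,0,0.04],"delta_rot":[0,0,0],"fingers":1},{"dp":[0,0,0.03],"delta_rot":[0,0,0],"fingers":1},{"dp":[0,0,0.018],"delta_rot":[0,0,0],"fingers":1},{"dp":[0,0,0],"delta_rot":[0,0,0],"fingers":1},{"dp":[0,0,0],"delta_rot":[0,0,0],"fingers":1},{"dp":[0,0,0],"delta_rot":[0,0,0],"fingers":-1},{"dp":[0,0,0],"delta_rot":[0,0,0],"fingers":-1},{"dp":[0,0,0],"delta_rot":[0,0,0],"fingers":-1},{"dp":[0,0,0],"delta_rot":[0,0,0],"fingers":-1},{"dp":[0,0,0],"delta_rot":[0,0,0],"fingers":-1}]' 50
python3 go.py 490 371 200 93
```

```text
t: 32.22
tcp_pos: [0.4448, 0.0018, 0.0855]
tool_rot: [-0.027, 1.0, -0.0, 0.001]
force: [0.2, 1.4, 6.8]
finger_gap: 0.696
gripper_force: 54.0
t 32.22 tcp [444.8   1.8  85.5] psi 93.06 tilt 0.12
turn z 0.0002 rows>= 0.0 | shift after turn [-0.129   0.7326 -0.2291] | shift before turn [-0.1302  0.7324 -0.2292] | gap 0.696 grip 54.0 F [0.2 1.4 6.8]
```

```bash
python3 -m crank '[{"dp":[0,0,-0.02],"delta_rot":[0,0,0],"fingers":-1},{"dp":[0,0,-0.04],"delta_rot":[0,0,0],"fingers":-1},{"dp":[0,0,-0.06],"delta_rot":[0,0,0],"fingers":-1},{"dp":[0,0,-0.05],"delta_rot":[0,0,0],"fingers":-1},{"dp":[0,0,-0.03],"delta_rot":[0,0,0],"fingers":-1},{"dp":[-0.006,0.034,0],"delta_rot":[0,0,0],"fingers":-1},{"dp":[-0.0108,0.061,0],"delta_rot":[0,0,0],"fingers":-1},{"dp":[-0.0108,0.061,0],"delta_rot":[0,0,0],"fingers":-1},{"dp":[-0.0108,0.061,0],"delta_rot":[0,0,0],"fingers":-1},{"dp":[-0.0108,0.061,0],"delta_rot":[0,0,0],"fingers":-1},{"dp":[-0.0108,0.061,0],"delta_rot":[0,0,0],"fingers":-1},{"dp":[-0.0108,0.061,0],"delta_rot":[0,0,0],"fingers":-1}]'
python3 -m crank '[{"dp":[-0.0108,0.061,0],"delta_rot":[0,0,0],"fingers":-1},{"dp":[-0.0108,0.061,0],"delta_rot":[0,0,0],"fingers":-1},{"dp":[-0.0108,0.061,0],"delta_rot":[0,0,0],"fingers":-1},{"dp":[-0.0108,0.061,0],"delta_rot":[0,0,0],"fingers":-1},{"dp":[-0.0108,0.061,0],"delta_rot":[0,0,0],"fingers":-1},{"dp":[-0.0053,0.028,0],"delta_rot":[0,0,0],"fingers":-1},{"dp":[0,0,0],"delta_rot":[0,0,0],"fingers":-1},{"dp":[0,0,0],"delta_rot":[0,0,0],"fingers":-1},{"dp":[0,0,0],"delta_rot":[0,0,0],"fingers":-1}]'
python3 go.py 490 371 100 93
```

```text
t: 33.22
tcp_pos: [0.4687, 0.2048, 0.1847]
tool_rot: [-0.027, 1.0, -0.0, 0.0]
force: [-0.2, -0.4, -2.1]
finger_gap: 0.695
gripper_force: 54.6
t: 33.97
tcp_pos: [0.489, 0.3701, 0.1841]
tool_rot: [-0.027, 1.0, -0.001, -0.001]
force: [-0.4, -0.9, -2.3]
finger_gap: 0.697
gripper_force: 54.6
t 33.97 tcp [489.  370.1 184.1] psi 93.04 tilt 0.12
turn z 0.0001 rows>= 0.0 | shift after turn [-0.002   0.0017  0.1683] | shift before turn [-0.0023  0.0019  0.1682] | gap 0.697 grip 54.6 F [-0.4 -0.9 -2.3]
```

```bash
python3 -m crank '[{"dp":[-0.002,0.0017,0.03],"delta_rot":[0,0,0],"fingers":-1},{"dp":[0,0,0.05],"delta_rot":[0,0,0],"fingers":-1},{"dp":[0,0,0.04],"delta_rot":[0,0,0],"fingers":-1},{"dp":[0,0,0.03],"delta_rot":[0,0,0],"fingers":-1},{"dp":[0,0,0.015],"delta_rot":[0,0,0],"fingers":-1},{"dp":[0,0,0.008],"delta_rot":[0,0,0],"fingers":-1},{"dp":[0,0,0.004],"delta_rot":[0,0,0],"fingers":-1},{"dp":[0,0,0.002],"delta_rot":[0,0,0],"fingers":-1},{"dp":[0,0,0],"delta_rot":[0,0,0],"fingers":-1},{"dp":[0,0,0],"delta_rot":[0,0,0],"fingers":-1}]'
```

```text
t: 34.8
tcp_pos: [0.4912, 0.3723, 0.0958]
tool_rot: [-0.027, 1.0, 0.0, 0.001]
force: [0.2, -0.4, -1.6]
finger_gap: 0.697
gripper_force: 54.6
```

```bash
python3 -m crank '[{"dp":[0,0,0.003],"delta_rot":[0,0,0],"fingers":-1},{"dp":[0,0,0.003],"delta_rot":[0,0,0],"fingers":-1},{"dp":[0,0,0.002],"delta_rot":[0,0,0],"fingers":-1},{"dp":[0,0,0.002],"delta_rot":[0,0,0],"fingers":-1},{"dp":[0,0,0],"delta_rot":[0,0,0],"fingers":-1},{"dp":[0,0,0],"delta_rot":[0,0,0],"fingers":-1}]'
```

```text
t: 35.3
tcp_pos: [0.4907, 0.3722, 0.0905]
tool_rot: [-0.027, 1.0, 0.0, 0.0]
force: [-1.3, -0.6, 4.9]
finger_gap: 0.697
gripper_force: 55.3
```

```bash
python3 -m crank '[{"dp":[0,0,0],"delta_rot":[0,0,0],"fingers":0.8},{"dp":[0,0,0],"delta_rot":[0,0,0],"fingers":0.8},{"dp":[0,0,0],"delta_rot":[0,0,0],"fingers":0.8},{"dp":[0,0,0],"delta_rot":[0,0,0],"fingers":0.8},{"dp":[0,0,-0.01],"delta_rot":[0,0,0],"fingers":0.8},{"dp":[0,0,-0.03],"delta_rot":[0,0,0],"fingers":0.8},{"dp":[0,0,-0.06],"delta_rot":[0,0,0],"fingers":0.8},{"dp":[0,0,-0.06],"delta_rot":[0,0,0],"fingers":0.8},{"dp":[0,0,-0.06],"delta_rot":[0,0,0],"fingers":0.8},{"dp":[0,0,-0.06],"delta_rot":[0,0,0],"fingers":0.8},{"dp":[0,0,0],"delta_rot":[0,0,0],"fingers":0.8}]'
python3 -m crank '[{"dp":[0,-0.06,0],"delta_rot":[0,0,0],"fingers":0.8},{"dp":[0,-0.06,0],"delta_rot":[0,0,0],"fingers":0.8},{"dp":[0,-0.06,0],"delta_rot":[0,0,0],"fingers":0.8},{"dp":[0,-0.06,0],"delta_rot":[0,0,0],"fingers":0.8},{"dp":[0,-0.06,0],"delta_rot":[0,0,0],"fingers":0.8},{"dp":[0,-0.06,0],"delta_rot":[0,0,0],"fingers":0.8},{"dp":[0,-0.06,0],"delta_rot":[0,0,0],"fingers":0.8},{"dp":[0,-0.06,0],"delta_rot":[0,0,0],"fingers":0.8},{"dp":[0,-0.06,0],"delta_rot":[0,0,0],"fingers":0.8},{"dp":[0,-0.06,0],"delta_rot":[0,0,0],"fingers":0.8},{"dp":[0,-0.06,0],"delta_rot":[0,0,0],"fingers":0.8},{"dp":[0,0,0],"delta_rot":[0,0,0],"fingers":0.8}]'
python3 - <<'E'
from h import *
snap('top','topF'); snap('side','sideF')
E
```

```text
t: 36.22
tcp_pos: [0.4936, 0.3737, 0.2366]
tool_rot: [-0.027, 1.0, 0.003, 0.006]
force: [1.4, 0.8, 0.5]
finger_gap: 0.901
gripper_force: 0.0
t: 37.22
tcp_pos: [0.5093, 0.0381, 0.23]
tool_rot: [-0.024, 1.0, -0.001, 0.001]
force: [-0.1, -0.2, 0.0]
finger_gap: 0.901
gripper_force: 0.0
```

View pics/topF.png

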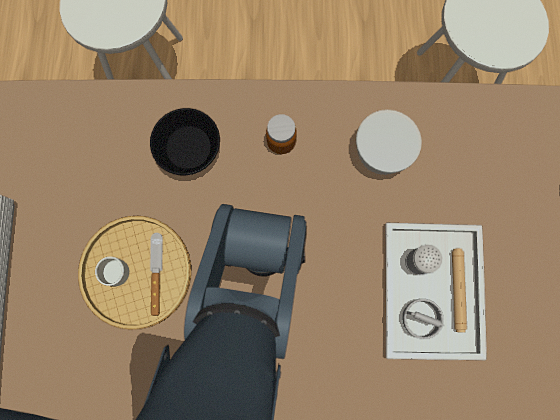

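View pics/sideF.png

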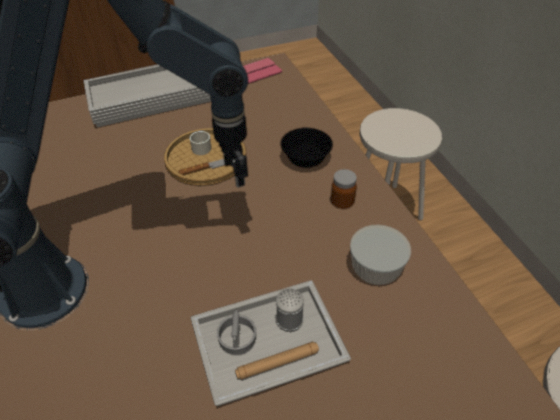

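The pictures show all five items inside their trays and apart, with the tub (388,141), basin (185,142) and jar (281,133) unmoved. The spatula's handle end (155,315) is nearest to a rim, so I'll check it numerically.

```bash
python3 - <<'E'
from h import *
d=np.load('pics/topF.npy'); p=cv2.imread('pics/topF.png')
vv,uu=np.mgrid[0:420,0:560]
W=world('top',d,np.stack([uu.ravel(),vv.ravel()],1)).reshape(420,560,3)
hs=cv2.cvtColor(p,cv2.COLOR_BGR2HSV)
def rep(n,u0,u1,v0,v1,zmin,zmax=1):
    w=W[v0:v1,u0:u1].reshape(-1,3); w=w[(w[:,2]>zmin)&(w[:,2]<zmax)]*1000
    c,s,a=cv2.minAreaRect(w[:,:2].astype(np.float32)); b=cv2.boxPoints((c,s,a))
    print(n,np.round(c,1),np.round(s,1),round(a,1),'z',np.percentile(w[:,2],[5,50,95]).round(1)); return b
b=rep('handle',147,163,270,314,.0145)
print(np.linalg.norm(b-[491.8,327.3],axis=1).round(1))
w=W[270:322,150:161]
print([(v,W[v,152:159,0].mean().round(3),W[v,152:159,2].mean().round(4)) for v in range(272,324,3)])
print([(v,W[v,152:161,0].mean().round(3),W[v,153:160,2].mean().round(4)) for v in range(228,270,4)])
rep('pin',448,472,244,336,.02);rep('shaker',408,446,240,278,.08);rep('cup',93,130,254,288,.04);rep('cutter',398,445,296,342,.025,.04)
cv2.imwrite('pics/tFc.png',cv2.resize(p[205:335,70:200],(600,600),interpolation=cv2.INTER_CUBIC))
print(manip.sense()['t'])
E
```

```text
handle [449.4 278.4] [92.1 18.7] 3.2 z [15.3 18.5 22.3]
[ 98.4 106.8  55.8  37.1]
[(272, np.float64(0.491), np.float64(0.0151)), (275, np.float64(0.484), np.float64(0.0187)), (278, np.float64(0.478), np.float64(0.0179)), (281, np.float64(0.471), np.float64(0.0183)), (284, np.float64(0.465), np.float64(0.0186)), (287, np.float64(0.459), np.float64(0.0209)), (290, np.float64(0.452), np.float64(0.0185)), (293, np.float64(0.446), np.float64(0.0192)), (296, np.float64(0.44), np.float64(0.0188)), (299, np.float64(0.433), np.float64(0.0194)), (302, np.float64(0.427), np.float64(0.0188)), (305, np.float64(0.42), np.float64(0.0204)), (308, np.float64(0.414), np.float64(0.0202)), (311, np.float64(0.408), np.float64(0.0186)), (314, np.float64(0.402), np.float64(0.0186)), (317, np.float64(0.395), np.float64(0.0049)), (320, np.float64(0.389), np.float64(0.0209)), (323, np.float64(0.383), np.float64(0.0211))]
[(228, np.float64(0.589), np.float64(0.0038)), (232, np.float64(0.58), np.float64(0.0039)), (236, np.float64(0.57), np.float64(0.0086)), (240, np.float64(0.562), np.float64(0.0085)), (244, np.float64(0.553), np.float64(0.0085)), (248, np.float64(0.53), np.float64(0.1692)), (252, np.float64(0.535), np.float64(0.0093)), (256, np.float64(0.526), np.float64(0.0087)), (260, np.float64(0.517), np.float64(0.0089)), (264, np.float64(0.509), np.float64(0.0079)), (268, np.float64(0.5), np.float64(0.0134))]
pin [ 458.3 -375.6] [ 27.2 177.4] 89.5 z [21.5 27.7 32. ]
shaker [ 520.1 -290.5] [55.  57.8] 1.2 z [86.2 94.3 99.6]
cup [490.5 370.3] [61.7 60.4] 14.8 z [41.5 50.1 54. ]
cutter [ 398.5 -291.9] [81.  83.9] 0.1 z [28.5 34.8 38.2]
37.3167
```

View pics/tFc.png

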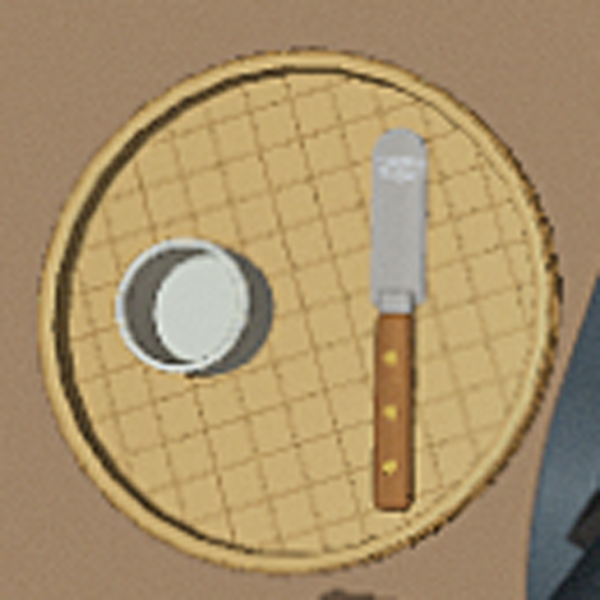

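The spatula is flat: the handle top is at 19 mm and the blade at 9 mm on the 5 mm floor. Its outermost corner is 107 mm from the tray centre, inside the 114 mm floor radius. Everything is in place, so I'm handing in.

```bash
python3 -c "
from station import manip
print(manip.sign_off())"
```

```text
the job is handed in; nothing more can be done
None
```

The job is handed in at about 37 s: the rolling pin, cutter and shaker are on the sheet pan and the spatula and cup are on the bamboo tray, all flat or upright and apart, with the tub, basin and jar left where they stood.

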